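Shut the high vent flap of a bench screen with the hook pole

ROBOT

A 6-joint arm with a two-finger parallel gripper is mounted at the origin on the work surface. World frame = base frame: x ahead of the robot, y to its left, z up, the work surface at z = 0. Lengths are in m, angles in rad, forces in N, time in s.
With the tool pointing down it reaches from about 0.35 to 0.975 m from the base axis. Payload 7.1 kg.
Tool frame: the origin (TCP) lies at the very end of the fingers, on their centre line; the grasp point (between the pads) lies 19 mm behind it; x points along the fingers, z is the direction in which the jaws open and shut, and the axes are right-handed (so a half turn about x gives the same grasp; the last joint's range is limited). The gripper opens to 88 mm and grips with 3 to 60 N. Pads are 20 mm wide; open, the fingers measure 115 mm over their backs; the gripper's body (75 mm by 178 mm) begins 61 mm behind the grasp point.
Start: joints at [1.177, 0.423, 1.63, -0, 1.089, -0.019], TCP at [0.229, 0.582, 0.223] pointing down, gripper open.
Joint ranges: [-3, 3], [-0.9, 2.11], [0.09, 2.58], [-1.31, 4.45], [0.11, 2.69], [-2.54, 2.54]. Speed limits (rad/s): [2.39, 2.39, 3.01, 3.14, 3.14, 3.14].

INTERFACE

Orientations are given as a 3x3 rotation matrix whose columns are the frame's x, y, z axes.
In Python, from rig import env, optics, look_for, cut_out, place_of gives the robot as it stands.
- The arm moves only by the tool play_rows, never from a script. Its argument "rows" is a list of rows, each an object of numbers: "tx", "ty", "tz": the shift along the tool's x, y, z in cm; "roll": the turn about the tool's x in degrees. A call has 1 to 5 rows; each row shifts and turns the commanded pose from where the row before left it, along the tool's axes as they then stand; what a row does not reach is not made up. A row lasts 1/10 s, in which the tool goes at most 50 mm and 8.59 degrees, less where a joint would pass 70% of its speed; a pose out of reach is approached as far as the arm can. A call with a gripper value outside its range is refused whole. "claw" is the finger opening in cm, from 0 to 8.78, set as the call begins (left out, the last holds). The fingers move at their own pace and stop on an object; "newtons" is the grip in N (left out, the last holds). Time passes only in rows, so rows that do not move let the fingers close. It gives the time, the measured TCP pose, the force and the opening at its end, in the units of the state.
- env.state(): the state, without advancing time (a new reading comes with each control period).
- optics.read_camera(name): name is "scene" or "side" or "wrist"; returns a dict with "image" (384x512x3 uint8, red, green, blue), "camera_matrix" (3x3 intrinsics, pixels), "R" (3x3) and "t" (3): a world point X has camera coordinates R X + t; the wrist camera has in their place "hand_eye" (4x4, takes a point from camera to tool coordinates, whose origin is the TCP and whose axes are the tool frame's). Camera axes: x right, y down, z forward; pixel columns grow to the right and rows downward; lengths in m; the calibration is good to about 2 mm. A picture is of the moment at which its call begins: read the wrist's pose just before it. There is no depth.
- env.close_job(): hands the job in, once; it reports no verdict.
Trained networks look in a picture, given as the dict that the camera call returned (one of the last four; its "shot" number tells which), for a name from the list of things; names that differ only in an ending like _2 or _b are one class to them, and where a whole thing is asked for, a point or a joint stands for the part that bears it (a point fixed in the world has none). Each returns a list of dicts, best first, with "conf" (0 to 1); they miss things now and then, are a little off and sometimes report something else, mostly with a low value. They report only what shows in the picture. A call takes as long as a camera call.
- look_for(query, picture): "uv" ([column, row] in pixels, amid what is visible of it).
- cut_out(query, picture): "region" (384x512 bool, what is visible of it) and "uv" ([column, row] in pixels, amid what is visible of it).
- place_of(query, picture): "uv" ([column, row] in pixels: a listed point, or the origin of a listed thing).
The state is a dict: "time": time; "joints": joint angles; "qd": joint speeds; "joint_efforts": joint torques, N m; "position": TCP position; "orientation": TCP orientation; "wrist_force": force on the tool from outside, world axes, zero at the start; "moment": the same for the moment, N m; "finger_gap": finger opening in m.
Only numpy, scipy, OpenCV 4.12 (cv2) and the standard library are available. Lean on these libraries where they do the work, as an engineer would, in place of code of your own. Each camera call takes 0.05 s, during which the arm holds its last target.

TASK

Take the hook pole from its two rests, drop its prong into the ring eye high on the open vent flap, and pull the flap fully home past its sprung catch; keep a steady pull of about 12 newtons on it for a second so that its seal beds in, never forcing it, and touch the flap only with the pole. Then unhook and lay the pole back in its rests the way it lay, leaving the flap shut and the other things on the bench where they are.

Things in the scene. Friction and masses are not known exactly. Their poses are not given: they have to be found in the camera images.
- pole: loose hook pole, 0.15 kg, origin on its axis at the balance point, where to grip; +x along it to the hook, +z up as it lies. Wooden handle 24 mm wide (y), 26 mm high (z), x = -130 to 50 mm (clear of the rests from -70 to 50); then a 12 mm round shaft; at x = 160 mm, its end, an 8 mm round steel prong stands down (-z) to 34 mm below the axis, 28 mm below the shaft
- prong (a point): middle of the pole's prong: pole frame (160, 0, -20) mm
- prong_tip (a point): lower end of the pole's prong: pole frame (160, 0, -34) mm
- eye (a point): centre of the ring eye on the flap: inner diameter 24 mm, wire 5 mm, 32 mm in front of the flap's middle plane, 150 mm from the hinge line. Axes are the flap's: x through it, away from its front; y along the hinge; z from hinge to top edge, also the axis of the ring's hole (upright when shut, leaning with the flap). The flap's top edge is 15 mm beyond the ring's plane
- flap (a joint): flap angle about its bottom hinge (rad), positive leaning away from the screen's front. Flap 200 mm wide, 165 high, 8 thick, 0.4 kg; a stiff hinge holds it where left (2 to 3 N at the eye moves it). From about 0.2 a sprung ball catch resists (up to 7 to 11 N at the eye), snaps over at about 0.11 and keeps it shut; then comes a hard rubber stop, set differently each time: fully home is 0 to 0.06
- screen: fixed grey bench screen, 280 mm wide (y), 300 mm high, 12 mm thick, with feet 110 mm deep (x). Origin under its middle; front faces -x (pull the flap that way). The flap fills a notch open at the top, between two posts; the hinge line runs along y, 130 mm above the origin
- rack: fixed plywood base 240 by 90 mm with two black forked rests, 14 mm thick, at x = -90 (31 mm gap, for the handle) and x = +100 mm (19 mm gap, for the shaft), flaring wider at the top; fork tips 94 mm above the bench. Origin under its middle, x along the pole as it starts
- seat (a point): where the pole's origin lies when the pole is in the rests: 75 mm above the rack's origin
- lens_mount: bystander: small lens on a post with a round steel base, 56 mm wide, 105 mm high; origin under its base
- jar: bystander: amber jar with white cap, 56 mm wide, 75 mm high; origin under its base
- wooden_box: bystander: wooden box 114 by 154 mm, 95 mm high; origin under its base

How it is judged:
On the way, in this order (a step that is already met when the one before it is completed fails the run):
1. the prong is down in the ring eye while the flap still stands open (value of joint flap above 0.3 rad and distance between prong and eye below 0.018 m and z of prong_tip in the frame of eye below -0.003 m), for 0.2 s.
2. with the prong in the eye and the flap fully home, a steady pull of at least 9 N on it (value of joint flap below 0.08 rad and distance between prong and eye below 0.02 m and z of prong_tip in the frame of eye below -0.001 m and contact force between pole and flap above 9 N), for 0.6 s.
At the end, for the whole second after the job is handed in: flap home past its catch (angle below 0.08 rad); pole lying still in both rests, hook end and prong as at the start: origin within 25 mm of the seat and no more than 6 mm above it, axis within 0.1 rad of the rack's, prong down within 0.2 rad (value of joint flap below 0.08 rad and distance between pole and seat below 0.025 m and z of pole in the frame of seat below 0.006 m and angle between the x axis of pole and the x axis of rack, either way round below 0.1 rad and x of prong in the frame of seat above 0.1 m and angle between pole's own z axis and vertical below 0.2 rad and linear speed of pole below 0.02 m/s); the robot touches nothing.
It fails at once if the pole forces the flap or its eye with more than 18 N (contact force between pole and flap above 18 N).
It fails at once if the robot itself touches the flap (contact force between any of the fingers, the arm and flap above 0.5 N).
It fails at once if a bystander is moved by more than 20 mm (distance of any of lens_mount, jar, wooden_box from where it was at the start of the episode above 0.02 m).
It also fails if it takes over 72 s, if anything falls off the work surface, if the arm or the gripper's body presses on something with over 40 N, if the wrist force passes 120 N, or if a joint passes its speed limit or range.

## Working session

There is one attempt and no reset: what is moved stays moved. The work goes in short steps, Python scripts to look and compute and a tool call to move; the robot and the scene stay as the last step left them, time stands still between calls to the robot, and variables do not carry over. Pictures are saved under pics/ and viewed, and the job is handed in when it is done.

Besides the shell and the picture viewer there is one more tool, called in YAML: its name, and indented under it one key for each argument. play_rows: Moves the arm, as the interface text tells. Its arguments: {"type":"object","properties":{"rows":{"type":"array"},"claw":{"type":"number"},"newtons":{"type":"number"}},"required":["rows"]}

```bash
ls; mkdir -p pics
cat > h.py <<'E'
import numpy as np, cv2, json
from rig import env, optics, look_for, cut_out, place_of
def save(p,name):
    cv2.imwrite('pics/'+name+'.png', cv2.cvtColor(cv2.resize(p['image'],(768,576)) ,cv2.COLOR_RGB2BGR))
def ray(p,uv,st=None):
    K=np.array(p['camera_matrix']); d=np.linalg.inv(K)@np.array([uv[0],uv[1],1.])
    if 'R' in p:
        R=np.array(p['R']);t=np.array(p['t']); return -R.T@t, R.T@d/np.linalg.norm(d)
    H=np.array(p['hand_eye']); Ro=np.array(st['orientation']); P=np.array(st['position'])
    return P+Ro@H[:3,3], Ro@H[:3,:3]@d/np.linalg.norm(d)
def tri(rs):
    A=np.zeros((3,3));b=np.zeros(3)
    for o,d in rs:
        M=np.eye(3)-np.outer(d,d);A+=M;b+=M@o
    x=np.linalg.solve(A,b); return x,[np.linalg.norm((np.eye(3)-np.outer(d,d))@(x-o)) for o,d in rs]
def proj(p,X,st=None):
    K=np.array(p['camera_matrix']);X=np.array(X,float)
    if 'R' in p: c=np.array(p['R'])@X+np.array(p['t'])
    else:
        H=np.array(p['hand_eye']);T=np.array(st['orientation']).T@(X-np.array(st['position']));c=H[:3,:3].T@(T-H[:3,3])
    u=K@c; return u[:2]/u[2]
def onz(r,z):
    o,d=r; return o+d*(z-o[2])/d[2]
E
python3 - <<'E'
from h import *
s=env.state(); print(s)
ps={}
for n in ['scene','side']:
    p=optics.read_camera(n); save(p,n+'0'); ps[n]=p
    print(n, -np.array(p['R']).T@p['t'])
for q in ['pole','prong','prong_tip','eye','flap','screen','rack','seat','lens_mount','jar','wooden_box']:
    rs=[]
    for n,p in ps.items():
        r=place_of(q,p)
        if r: print(q,n,[(np.round(x['uv'],1),round(x['conf'],2)) for x in r[:2]]); rs.append(ray(p,r[0]['uv']))
    if len(rs)==2: print('   ',tri(rs))
E
```

```text
pics
{'time': 0.0, 'joints': array([ 1.17700801e+00,  4.23835679e-01,  1.63069741e+00,  1.15716408e-05,
        1.08861155e+00, -1.89927649e-02]), 'qd': array([-0.00038967, -0.00076022, -0.0001444 , -0.00051453,  0.0011216 ,
        0.00139529]), 'joint_efforts': array([ 1.34336118e-03, -5.44638097e+01, -2.73667198e+01,  6.45095645e-02,
        2.27883953e-02, -1.64749131e-04]), 'position': array([0.22855269, 0.58110247, 0.22190202]), 'orientation': array([[-6.04949507e-04, -9.30580508e-01,  3.66086810e-01],
       [-1.42926937e-03,  3.66087308e-01,  9.30579411e-01],
       [-9.99998796e-01,  3.97168903e-05, -1.55151455e-03]]), 'wrist_force': array([0.71176781, 0.10679177, 0.17340367]), 'moment': array([ 0.05425557, -0.05086895, -0.03173173]), 'finger_gap': 0.08772739955309461}
scene [1.20473162 0.6052556  1.35447151]
side [ 0.26262699 -0.88568976  1.02491995]
pole scene [(array([189.1, 151.8]), 0.74), (array([315.7, 330.1]), 0.38)]
pole side [(array([266.5, 344.3]), 0.6)]
    (array([ 0.46537852, -0.32795107,  0.07086116]), [np.float64(0.0006639122758785254), np.float64(0.0006639122758784411)])
prong scene [(array([161.7, 184.3]), 0.87), (array([189.1, 148.4]), 0.28)]
prong side [(array([329.8, 322.5]), 0.97)]
    (array([ 0.62636078, -0.30455864,  0.05096763]), [np.float64(0.0010317017148120497), np.float64(0.0010317017148120042)])
prong_tip scene [(array([159.8, 185.7]), 0.59)]
prong_tip side [(array([329.4, 326.5]), 0.83)]
    (array([ 0.627707  , -0.31009201,  0.0408731 ]), [np.float64(0.0023559933417636), np.float64(0.0023559933417637326)])
eye side [(array([279.3, 145.8]), 0.93)]Traceback (most recent call last):
  File "<stdin>", line 10, in <module>
ValueError: it knows: eye, jar, lens_mount, pole, prong, prong_tip, rack, screen, seat, wooden_box
```

Run:
```python
from h import *
ps={}
for n in ['scene','side']:
    p=optics.read_camera(n);  ps[n]=p
for q in ['eye','screen','rack','seat','lens_mount','jar','wooden_box']:
    rs=[]
    for n,p in ps.items():
        r=place_of(q,p)
        if r: print(q,n,[(np.round(x['uv'],1),round(x['conf'],2)) for x in r[:2]]); rs.append(ray(p,r[0]['uv']))
    if len(rs)==2: print('   ',tri(rs))
```

```text
eye scene [(array([244.1, 211.1]), 0.96), (array([160.6, 183.7]), 0.25)]
eye side [(array([279.6, 149.1]), 0.98)]
    (array([0.63432297, 0.0914061 , 0.26988455]), [np.float64(9.424813095949392e-06), np.float64(9.424813095992886e-06)])
screen scene [(array([240.4, 241. ]), 0.95), (array([160.4, 185.2]), 0.51)]
screen side [(array([271.2, 233.6]), 0.55)]
    (array([0.59958402, 0.04126829, 0.01428502]), [np.float64(0.001512299797428005), np.float64(0.001512299797427996)])
rack scene [(array([187.3, 165.9]), 0.85)]
rack side [(array([264., 365.]), 0.76)]
    (array([ 0.46702237, -0.33530145, -0.00793068]), [np.float64(0.008972635652414357), np.float64(0.008972635652414403)])
seat scene [(array([187.9, 147.4]), 0.84), (array([267.1, 201.3]), 0.45)]
seat side [(array([267.2, 347.6]), 0.91)]
    (array([ 0.46062959, -0.34047708,  0.08054983]), [np.float64(0.0013346501079980972), np.float64(0.0013346501079980022)])
lens_mount scene [(array([265.7, 199.2]), 0.74)]
lens_mount side [(array([263.1, 366. ]), 0.74), (array([208.3, 265.9]), 0.56)]
    (array([ 0.40124806, -0.15731833, -0.17819161]), [np.float64(0.11840579202923338), np.float64(0.11840579202923343)])
jar scene [(array([336.4, 271.1]), 0.79), (array([192. , 147.2]), 0.28)]
jar side [(array([203.4, 183.6]), 0.85)]
    (array([ 0.46769631,  0.34001963, -0.00643808]), [np.float64(0.0002127578423848614), np.float64(0.00021275784238481189)])
wooden_box scene [(array([313.6, 332.3]), 0.96)]
wooden_box side [(array([256.1, 158.9]), 0.81), (array([268.7, 344.7]), 0.23)]
    (array([ 0.67563868,  0.41035369, -0.00386559]), [np.float64(0.005339605902610678), np.float64(0.005339605902610852)])
```

View pics/scene0.png

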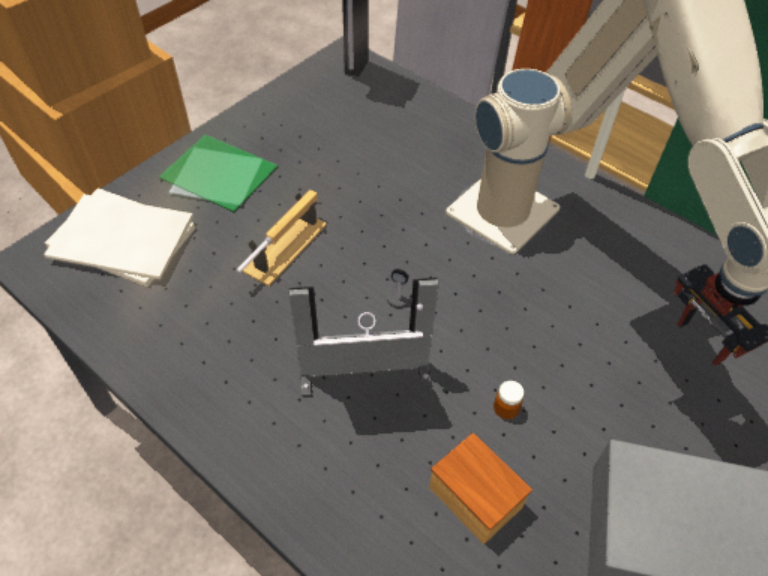

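View pics/side0.png

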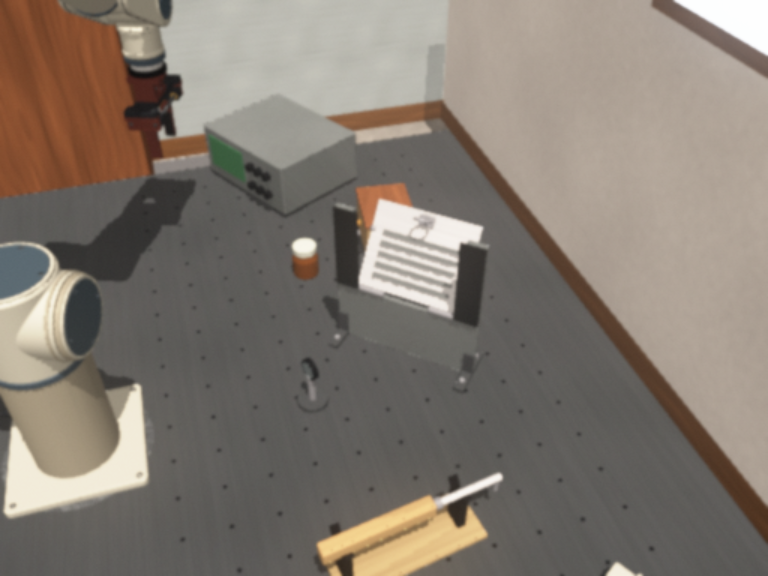

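Scene: the screen is near (240,240) px, the eye at (244,211), the pole in its rack near (188,150), with the lens mount at (266,199). Side: the eye shows at (280,147) on the near face of the flap. I'll rise, then swing over to the pole.

play_rows:
  rows:
    - {"tx": -5}
    - {"tx": -5}
    - {"tx": -5}
    - {"tx": -5}
    - {"tx": -3}

```text
validation failed for argument at $.ro...
```

play_rows:
  rows:
    - {"ty": -4.9,"tz": -0.3,"roll": 5}
    - {"ty": -4.9,"tz": -0.3,"roll": 5}
    - {"ty": -4.9,"tz": -0.3,"roll": 5}
    - {"ty": -4.9,"tz": -0.3,"roll": 5}
    - {"ty": -4.9,"tz": -0.3,"roll": 5}

```text
validation failed for argument at $.ro...
```

play_rows:
  rows:
    - {"ty": -4.9,"tz": -0.3,"roll": 5}
    - {"ty": -4.9,"tz": -0.3,"roll": 5}
    - {"ty": -4.9,"tz": -0.3,"roll": 5}
    - {"ty": -4.9,"tz": -0.3,"roll": 5}
    - {"ty": -4.9,"tz": -0.3,"roll": 5}

```text
validation failed for argument at $.ro...
```

Run:
```python
from h import *
s=env.state(); print(s['time'],s['position'],s['joints'],s['orientation'])
p=optics.read_camera('wrist'); save(p,'w1')
print(p['hand_eye'])
for q in ['eye','screen','prong','lens_mount']: print(q,place_of(q,p)[:2])
p=optics.read_camera('scene')
for uv in [(305,390),(430,378),(300,290),(430,280),(305,360),(433,350)]:
  print(uv,onz(ray(p,(uv[0]/1.5,uv[1]/1.5)),0.0),onz(ray(p,(uv[0]/1.5,uv[1]/1.5)),0.3))
```

```text
1.3 [0.22878449 0.58161386 0.2226743 ] [ 1.17698474e+00  4.23109573e-01  1.62988674e+00 -4.67334988e-07
  1.08859134e+00 -1.89824704e-02] [[ 2.30216003e-06 -9.30570277e-01  3.66113315e-01]
 [ 4.46140486e-06  3.66113315e-01  9.30570277e-01]
 [-1.00000000e+00 -5.08941978e-07  4.99450220e-06]]
[[-8.22101113e-05 -2.50694453e-01  9.68066260e-01 -1.59693569e-01]
 [ 4.41091892e-04 -9.68066178e-01 -2.50694395e-01  6.88035066e-02]
 [ 9.99999899e-01  4.06396564e-04  1.90164119e-04  1.27318120e-03]
 [ 0.00000000e+00  0.00000000e+00  0.00000000e+00  1.00000000e+00]]
eye []
screen []
prong []
lens_mount []
(305, 390) [ 0.7253455  -0.00549587  0.        ] [0.83152406 0.12977861 0.3       ]
(430, 378) [0.52195443 0.17796142 0.        ] [0.6731818  0.27260221 0.3       ]
(300, 290) [ 0.53949956 -0.2065427   0.        ] [ 0.68684088 -0.02673864  0.3       ]
(430, 280) [0.30849731 0.00639549 0.        ] [0.507003   0.13903617 0.3       ]
(305, 360) [ 0.67118024 -0.05919645  0.        ] [0.78935579 0.0879721  0.3       ]
(433, 350) [0.46068325 0.13738525 0.        ] [0.62548149 0.2410132  0.3       ]
```

play_rows:
  rows:
    - {"tx": -5,"ty": 0,"tz": 0,"roll": 0}
    - {"tx": -5,"ty": 0,"tz": 0,"roll": 0}
    - {"tx": -5,"ty": 0,"tz": 0,"roll": 0}
    - {"tx": -5,"ty": 0,"tz": 0,"roll": 0}
    - {"tx": -3,"ty": 0,"tz": 0,"roll": 0}

```text
time: 2.1
position: [0.229, 0.5822, 0.4576]
orientation: [[0.002, -0.931, 0.366], [0.005, 0.366, 0.931], [-1.0, -0.0, 0.006]]
wrist_force: [0.9, 0.7, -0.1]
finger_gap: 0.0882
```

play_rows:
  rows:
    - {"tx": 0,"ty": -4.9,"tz": -0.3,"roll": 5}
    - {"tx": 0,"ty": -4.9,"tz": -0.3,"roll": 5}
    - {"tx": 0,"ty": -4.9,"tz": -0.3,"roll": 5}
    - {"tx": 0,"ty": -4.9,"tz": -0.3,"roll": 5}
    - {"tx": 0,"ty": -4.9,"tz": -0.3,"roll": 5}

```text
time: 2.6
position: [0.4298, 0.4407, 0.4525]
orientation: [[0.0, -0.686, 0.727], [-0.0, 0.727, 0.686], [-1.0, -0.0, 0.0]]
wrist_force: [-0.0, 0.5, 0.5]
finger_gap: 0.0878
```

play_rows:
  rows:
    - {"tx": 0,"ty": -4.9,"tz": -0.3,"roll": 5}
    - {"tx": 0,"ty": -4.9,"tz": -0.3,"roll": 5}
    - {"tx": 0,"ty": -4.9,"tz": -0.3,"roll": 5}
    - {"tx": 0,"ty": -4.9,"tz": -0.3,"roll": 5}
    - {"tx": 0,"ty": -4.9,"tz": -0.3,"roll": 5}

```text
time: 3.1
position: [0.5511, 0.2292, 0.4525]
orientation: [[0.0, -0.314, 0.949], [-0.0, 0.949, 0.314], [-1.0, -0.0, 0.0]]
wrist_force: [1.4, 0.1, -0.6]
finger_gap: 0.0878
```

play_rows:
  rows:
    - {"tx": 0,"ty": -4.9,"tz": -0.3,"roll": 5}
    - {"tx": 0,"ty": -4.9,"tz": -0.3,"roll": 5}
    - {"tx": 0,"ty": -4.9,"tz": -0.3,"roll": 5}
    - {"tx": 0,"ty": -4.9,"tz": -0.3,"roll": 5}
    - {"tx": 0,"ty": -4.9,"tz": -0.3,"roll": 5}

```text
time: 3.6
position: [0.5715, -0.0136, 0.4526]
orientation: [[0.0, 0.116, 0.993], [-0.0, 0.993, -0.116], [-1.0, -0.0, 0.0]]
wrist_force: [1.6, 0.4, 0.1]
finger_gap: 0.0881
```

Run:
```python
from h import *
s=env.state(); print(s['time'],s['position'],s['joints'],s['orientation'])
p=optics.read_camera('wrist'); save(p,'w2')
for q in ['eye','screen','prong','pole']: print(q,place_of(q,p)[:2])
```

```text
3.6 [ 0.57149016 -0.0136398   0.45255467] [-4.46462935e-02  1.64064381e-01  1.46527762e+00 -6.39492472e-05
  1.51217260e+00  7.19881385e-02] [[ 7.51264906e-05  1.16366454e-01  9.93206345e-01]
 [-6.72594180e-05  9.93206346e-01 -1.16366449e-01]
 [-9.99999995e-01 -5.80602777e-05  8.24428472e-05]]
eye [{'uv': [302.3, 80.2], 'conf': 0.59}]
screen [{'uv': [268.2, 122.0], 'conf': 0.62}, {'uv': [226.0, 309.1], 'conf': 0.19}]
prong []
pole [{'uv': [227.8, 310.8], 'conf': 0.59}, {'uv': [264.7, 122.1], 'conf': 0.59}]
```

View pics/w2.png

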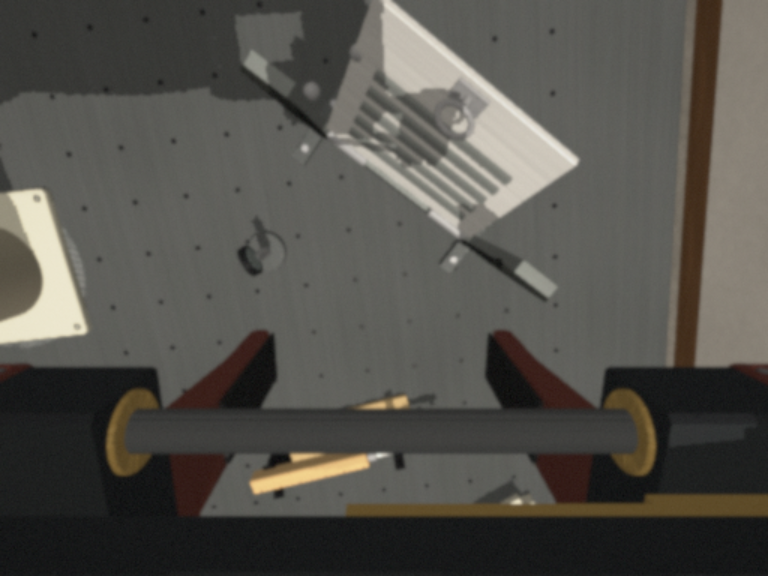

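Run:
```python
from h import *
s=env.state()
p=optics.read_camera('wrist')
img=cv2.resize(p['image'],None,fx=3,fy=3,interpolation=cv2.INTER_CUBIC)
cv2.imwrite('pics/w2a.png',cv2.cvtColor(img[60:660,420:1220],cv2.COLOR_RGB2BGR))
q=look_for('eye',p);print(q)
def R(u,v): return ray(p,(u,v),s)
a=[onz(R(u/1.5,v/1.5),.3) for u,v in [(252,57),(547,288)]];print(a,a[1]-a[0],np.linalg.norm(a[1]-a[0]))
d=a[0]-a[1];print('y axis yaw',np.degrees(np.arctan2(d[1],d[0])))
ps=[optics.read_camera('scene'),optics.read_camera('side')]
rs=[R(302.3,80.2)]
for x in ps: rs.append(ray(x,place_of('eye',x)[0]['uv']))
print(tri(rs), tri(rs[1:]), tri(rs[:2]))
```

```text
[{'uv': [288.6, 87.3], 'conf': 0.67}]
[array([0.50254972, 0.15182988, 0.3       ]), array([ 0.69855872, -0.03190973,  0.3       ])] [ 0.19600899 -0.18373961  0.        ] 0.26866293251366996
y axis yaw 136.85053818003493
(array([0.63882089, 0.0979406 , 0.28058413]), [np.float64(0.001291881184133418), np.float64(0.008275246957054507), np.float64(0.007386859768414002)]) (array([0.63875559, 0.09692471, 0.28058866]), [np.float64(0.00780342067338985), np.float64(0.007803420673389757)]) (array([0.64199291, 0.09615397, 0.27790993]), [np.float64(0.004494047297489864), np.float64(0.004494047297489857)])
```

View pics/w2a.png

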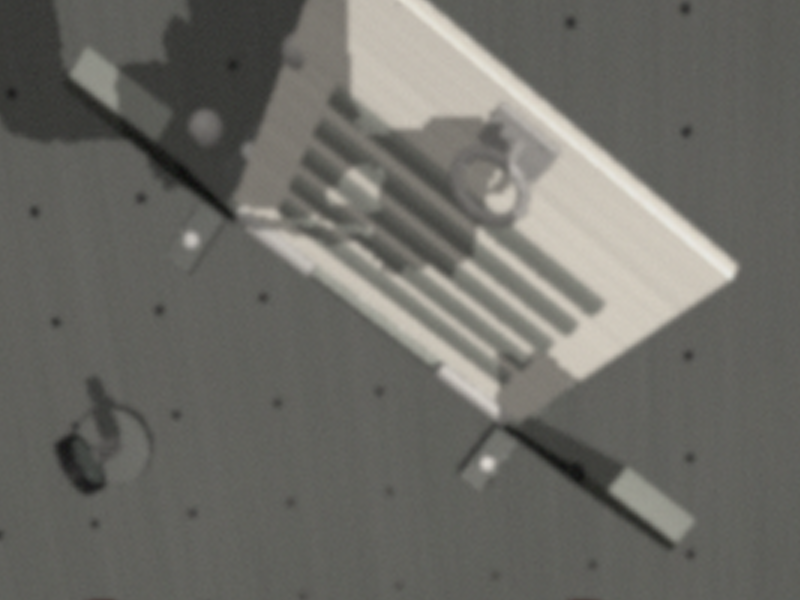

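```bash
cat > fit.py <<'E'
from h import *
from scipy.optimize import least_squares
s=env.state(); p=optics.read_camera('wrist')
ps=[optics.read_camera('scene'),optics.read_camera('side')]
es=[place_of('eye',x)[0]['uv'] for x in ps]; print(es)
def scr(v,P):
    c,sn=np.cos(v[2]),np.sin(v[2]); return np.array([v[0]+c*P[0]-sn*P[1],v[1]+sn*P[0]+c*P[1],P[2]])
def flp(v,P):
    t=v[3]; return scr(v,[np.cos(t)*P[0]+np.sin(t)*P[2],P[1],.130+np.cos(t)*P[2]-np.sin(t)*P[0]])
E_=[-.032,0,.150]
obs=[((70,75),scr,[-.006,.14,.3]),((90,45),scr,[.006,.14,.3]),((672,545),scr,[-.006,-.14,.3]),((692,518),scr,[.006,-.14,.3]),((490,185),flp,E_),((738,270),flp,[0,-.1,.165])]
def res(v):
    r=[]
    for (a,b),f,P in obs: r+=list(proj(p,f(v,P),s)-np.array([(a+420)/3,(b+60)/3]))
    for x,e in zip(ps,es): r+=list(proj(x,flp(v,E_),None)-np.array(e))
    return np.array(r)
o=least_squares(res,[.6,.05,.8,.6],loss='soft_l1');v=o.x
print(v,np.round(res(v).reshape(-1,2),1)); print('eye',flp(v,E_),'dir',[np.cos(v[2]),np.sin(v[2])])
for X in ['x']:
  for t in [v[3],.3,.2,.1,0.03]: w=v.copy();w[3]=t;print(t,flp(w,E_))
E
python3 fit.py
```

```text
[[242.5, 214.7], [281.2, 145.7]]
[0.60127758 0.05638968 0.82263039 0.60810068] [[-1.8 -0.2]
 [-2.2 -0.8]
 [ 1.8  0.6]
 [ 2.1  1.6]
 [ 0.5 -0.3]
 [ 0.3  0.4]
 [ 2.1 -0.6]
 [-0.   0.6]]
eye [0.64170956 0.09995033 0.2713921 ] dir [np.float64(0.6802956522513002), np.float64(0.7329378046792089)]
0.6081006838982888 [0.64170956 0.09995033 0.2713921 ]
0.3 [0.61063659 0.06647289 0.28275712]
0.2 [0.60021514 0.05524502 0.28336741]
0.1 [0.58980432 0.04402859 0.28244529]
0.03 [0.58257879 0.03624394 0.28089236]
```

play_rows:
  rows:
    - {"tx": 0,"ty": -4.9,"tz": -0.8,"roll": 5}
    - {"tx": 0,"ty": -4.9,"tz": -0.8,"roll": 5}
    - {"tx": 0,"ty": -4.9,"tz": -0.8,"roll": 5}
    - {"tx": 0,"ty": -4.9,"tz": -0.8,"roll": 5}
    - {"tx": 0,"ty": -4.9,"tz": -0.8,"roll": 5}

```text
time: 4.9
position: [0.4636, -0.2351, 0.4526]
orientation: [[0.0, 0.525, 0.851], [-0.0, 0.851, -0.525], [-1.0, -0.0, 0.0]]
wrist_force: [0.2, -0.0, 0.8]
finger_gap: 0.0876
```

play_rows:
  rows:
    - {"tx": 0,"ty": -4.9,"tz": -1,"roll": 8}
    - {"tx": 0,"ty": -4.9,"tz": -1,"roll": 8}
    - {"tx": 0,"ty": -4.9,"tz": -1,"roll": 8}
    - {"tx": 4,"ty": 0,"tz": 0,"roll": 8}
    - {"tx": 4,"ty": 0,"tz": 0,"roll": 5}

```text
time: 5.4
position: [0.3478, -0.3289, 0.3731]
orientation: [[0.003, 0.933, 0.359], [-0.003, 0.359, -0.933], [-1.0, 0.002, 0.004]]
wrist_force: [0.4, -0.2, -0.8]
finger_gap: 0.0877
```

Run:
```python
from h import *
s=env.state(); print(s['time'],s['position'],s['joints'],s['orientation'])
p=optics.read_camera('wrist'); save(p,'w3')
for q in ['prong','pole','rack','seat']: print(q,place_of(q,p)[:2])
```

```text
5.4 [ 0.34781733 -0.32889132  0.37310606] [-7.82288679e-01  4.50240081e-02  1.76940184e+00 -1.75085274e-05
  1.32292050e+00  4.21505130e-01] [[ 0.00299994  0.93340298  0.35881733]
 [-0.00300527  0.35882574 -0.93339973]
 [-0.99999098  0.0017218   0.00388158]]
prong []
pole [{'uv': [287.4, 99.9], 'conf': 0.55}]
rack [{'uv': [276.9, 105.9], 'conf': 0.97}, {'uv': [286.7, 99.8], 'conf': 0.67}]
seat [{'uv': [281.6, 102.6], 'conf': 0.71}]
```

View pics/w3.png

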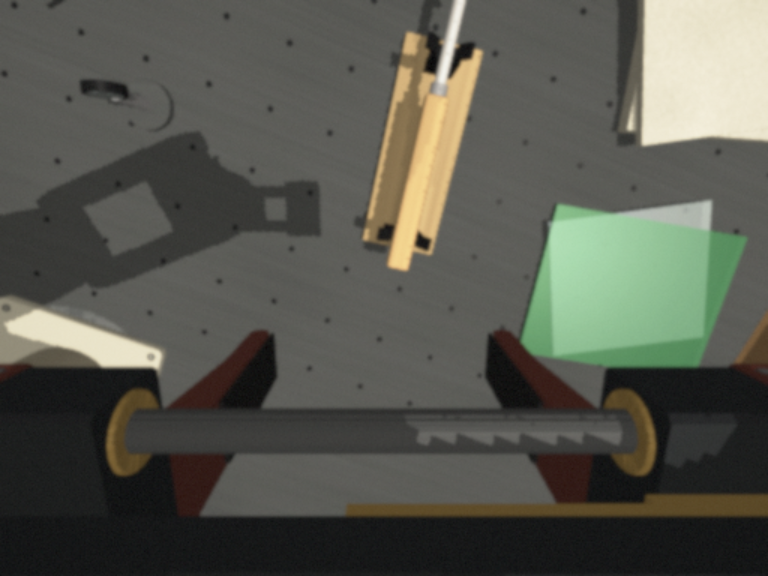

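Run:
```python
from h import *
s=env.state(); p=optics.read_camera('wrist')
R=lambda u,v:ray(p,(u,v),s)
img=cv2.resize(p['image'],None,fx=4,fy=4,interpolation=cv2.INTER_CUBIC)
cv2.imwrite('pics/w3a.png',cv2.cvtColor(img[0:600,20+860:860+420],cv2.COLOR_RGB2BGR)); cv2.imwrite('pics/w3b.png',cv2.cvtColor(img[380:780,880:1280],cv2.COLOR_RGB2BGR))
b=onz(R(400/1.5,267/1.5),.088);f=onz(R(439/1.5,92/1.5),.088)
d=f-b;print(b,f,np.linalg.norm(d),np.degrees(np.arctan2(d[1],d[0])),'orig',b+d/np.linalg.norm(d)*.13, f-d/np.linalg.norm(d)*.05)
print('seat',onz(R(281.6,102.6),.075),'rack',onz(R(276.9,105.9),0),'pole',onz(R(287.4,99.9),.075))
```

```text
[ 0.34293939 -0.35256965  0.088     ] [ 0.51879782 -0.32169469  0.088     ] 0.17854817604371834 9.95777258129165 orig [ 0.470981   -0.33008975  0.088     ] [ 0.46955104 -0.3303408   0.088     ]
seat [ 0.46088909 -0.33008982  0.075     ] rack [ 0.46041474 -0.32910114  0.        ] pole [ 0.46795929 -0.33696347  0.075     ]
```

View pics/w3a.png

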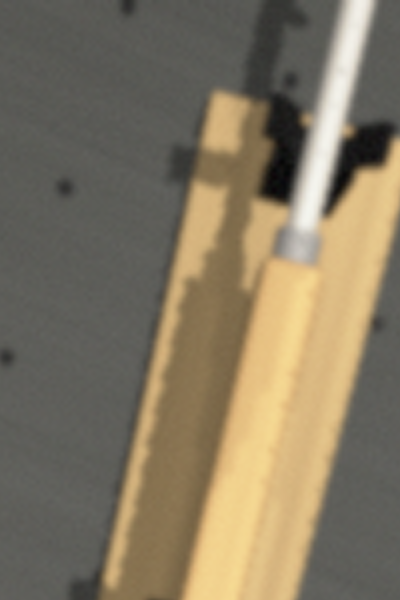

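View pics/w3b.png

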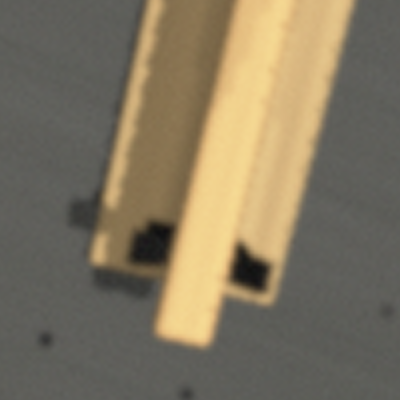

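Run:
```python
from h import *
s=env.state(); p=optics.read_camera('wrist')
R=lambda u,v:ray(p,(u,v),s)
for z in (.088,):
  b=onz(R(265.8,180),z);f=onz(R(293.3,65.3),z)
  d=f-b;print(b,f,np.linalg.norm(d),np.degrees(np.arctan2(d[1],d[0])),'orig',b+d/np.linalg.norm(d)*.13, f-d/np.linalg.norm(d)*.05)
g=onz(R((880+357)/4,0),.081); print(g, np.degrees(np.arctan2(*(g-b)[1::-1])))
# yaw of tool z
Ro=s['orientation'];print('tool y yaw',np.degrees(np.arctan2(Ro[1][1],Ro[0][1])))
D=np.array([.4665,-.331,.0])-s['position'];print('tool-frame delta',Ro.T@D*100)
```

```text
[ 0.33982813 -0.35299815  0.088     ] [ 0.51490992 -0.32523566  0.088     ] 0.17726926576035795 9.010300189321837 orig [ 0.46822395 -0.33263859  0.088     ] [ 0.46552691 -0.33306626  0.088     ]
[ 0.60378269 -0.31219463  0.081     ] 8.787533853840964
tool y yaw 21.66836436004677
tool-frame delta [37.51655505 10.67517501  4.48299173]
```

play_rows:
  rows:
    - {"tx": 0,"ty": 0,"tz": 0,"roll": 6.2}
    - {"tx": 0,"ty": 0,"tz": 0,"roll": 6.2}
    - {"tx": 2,"ty": 4,"tz": 0.8,"roll": 0}
    - {"tx": 2,"ty": 4,"tz": 0.8,"roll": 0}
    - {"tx": 2,"ty": 3.7,"tz": 0.7,"roll": 0}

```text
time: 6.25
position: [0.4707, -0.3319, 0.3142]
orientation: [[0.003, 0.987, 0.16], [-0.003, 0.16, -0.987], [-1.0, 0.003, 0.003]]
wrist_force: [0.1, -0.5, -0.2]
finger_gap: 0.0877
```

play_rows:
  rows:
    - {"tx": 4,"ty": 0,"tz": 0,"roll": 0}
    - {"tx": 4,"ty": 0,"tz": 0,"roll": 0}
    - {"tx": 3,"ty": 0,"tz": 0,"roll": 0}
    - {"tx": 0,"ty": 0,"tz": 0,"roll": 0}

```text
time: 6.65
position: [0.467, -0.33, 0.2]
orientation: [[-0.005, 0.987, 0.16], [0.003, 0.16, -0.987], [-1.0, -0.004, -0.004]]
wrist_force: [1.0, 0.1, 0.1]
finger_gap: 0.0879
```

Run:
```python
from h import *
s=env.state(); print(s['time'],s['position'],s['joints'],s['orientation'])
p=optics.read_camera('wrist'); save(p,'w4')
```

```text
6.65 [ 0.46696685 -0.33003593  0.20001353] [-6.36050153e-01  3.75868768e-01  1.76389644e+00 -3.04319594e-05
  1.00750132e+00  7.73657398e-01] [[-0.0045796   0.9870415   0.16039984]
 [ 0.00334969  0.16041576 -0.98704385]
 [-0.9999839  -0.00398297 -0.00404092]]
```

View pics/w4.png

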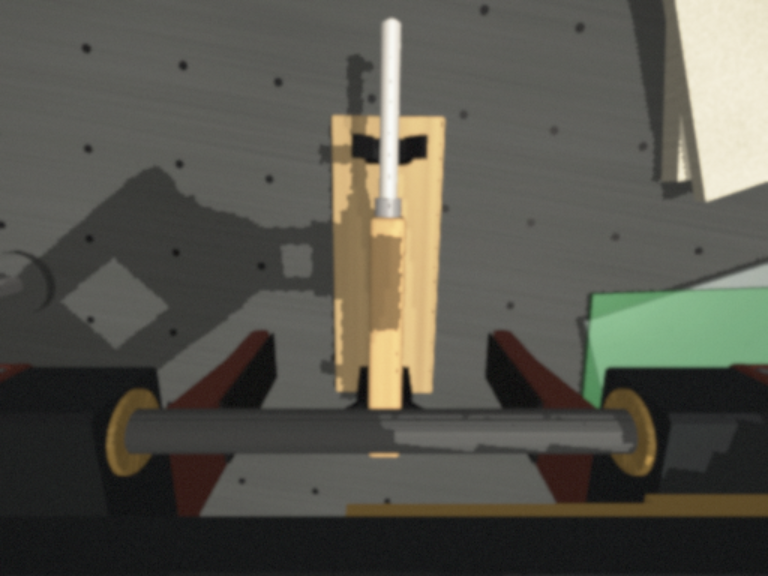

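Run:
```python
from h import *
s=env.state(); p=optics.read_camera('wrist')
R=lambda u,v:ray(p,(u/1.5,v/1.5),s)
f=onz(R(388,218),.088);b=onz(R(385.5,405),.088);e=onz(R(392,20),.081)
print(s['position'],f,b,e)
for a,c in((b,f),(b,e),(f,e)):print(np.degrees(np.arctan2(*(c-a)[1::-1])))
d=np.array([np.cos(.16),np.sin(.16),0]);print('orig',f-.05*d, e-.164*d)
```

```text
[ 0.46813736 -0.33105859  0.20249618] [ 0.51651386 -0.32660634  0.088     ] [ 0.38351666 -0.34699904  0.088     ] [ 0.63119857 -0.30996416  0.081     ]
8.717374328110525
8.504202359803175
8.25669477907291
orig [ 0.4671525  -0.33457225  0.088     ] [ 0.46929329 -0.33609235  0.081     ]
```

play_rows:
  rows:
    - {"tx": 3,"ty": -0.1,"tz": 0.3,"roll": 0.6}
    - {"tx": 3,"ty": 0,"tz": 0,"roll": 0}
    - {"tx": 3,"ty": 0,"tz": 0,"roll": 0}
    - {"tx": 3,"ty": 0,"tz": 0,"roll": 0}
    - {"tx": 2.3,"ty": 0,"tz": 0,"roll": 0}

```text
time: 7.25
position: [0.4693, -0.336, 0.0611]
orientation: [[0.003, 0.989, 0.149], [-0.003, 0.149, -0.989], [-1.0, 0.003, 0.003]]
wrist_force: [0.7, -0.2, 0.0]
finger_gap: 0.0877
```

play_rows:
  rows:
    - {"tx": 0,"ty": 0,"tz": 0,"roll": 0}
    - {"tx": 0,"ty": 0,"tz": 0,"roll": 0}

```text
time: 7.45
position: [0.4689, -0.3357, 0.0618]
orientation: [[0.003, 0.989, 0.148], [-0.002, 0.148, -0.989], [-1.0, 0.002, 0.002]]
wrist_force: [1.0, -0.1, 0.3]
finger_gap: 0.0878
```

Run:
```python
from h import *
s=env.state(); print(s['time'],s['position'],s['orientation'],s['wrist_force'])
p=optics.read_camera('wrist'); save(p,'w5')
```

```text
7.45 [ 0.46894438 -0.33571498  0.06182193] [[ 0.00250868  0.9889122   0.14848018]
 [-0.00191837  0.14848513 -0.98891278]
 [-0.99999501  0.00219603  0.0022696 ]] [ 0.9999552  -0.11733305  0.28899423]
```

View pics/w5.png

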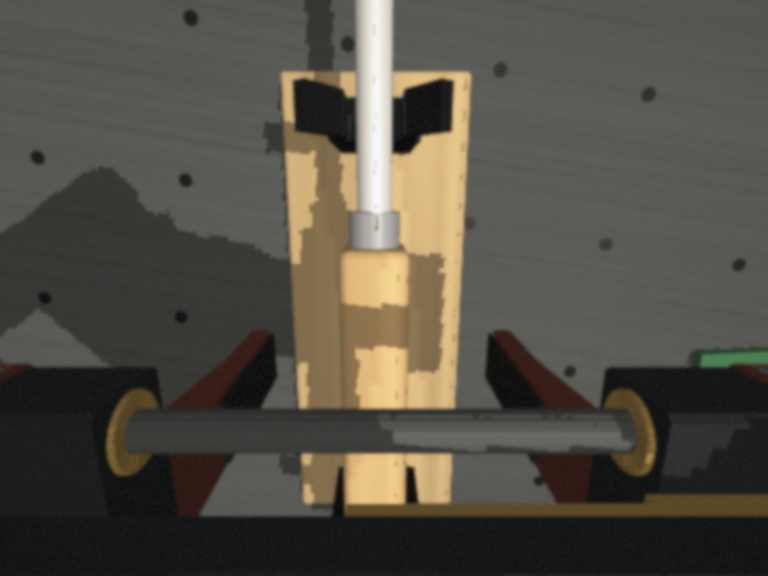

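play_rows:
  rows:
    - {"tx": 0.6,"ty": 0,"tz": -0.2,"roll": 0}
    - {"tx": 0,"ty": 0,"tz": 0,"roll": 0}

```text
time: 7.7
position: [0.4675, -0.3327, 0.0545]
orientation: [[0.001, 0.989, 0.148], [-0.001, 0.148, -0.989], [-1.0, 0.001, 0.001]]
wrist_force: [0.6, 0.8, -0.8]
finger_gap: 0.0879
```

play_rows:
  rows:
    - {"tx": 0,"ty": 0,"tz": 0,"roll": 0}
    - {"tx": 0,"ty": 0,"tz": 0,"roll": 0}
    - {"tx": 0,"ty": 0,"tz": 0,"roll": 0}
    - {"tx": 0,"ty": 0,"tz": 0,"roll": 0}
    - {"tx": 0,"ty": 0,"tz": 0,"roll": 0}
  claw: 0
  newtons: 40

```text
time: 8.2
position: [0.4671, -0.3326, 0.0537]
orientation: [[-0.0, 0.989, 0.148], [0.0, 0.148, -0.989], [-1.0, -0.0, -0.0]]
wrist_force: [-0.7, 0.1, -0.2]
finger_gap: 0.0513
```

play_rows:
  rows:
    - {"tx": 0,"ty": 0,"tz": 0,"roll": 0}
    - {"tx": 0,"ty": 0,"tz": 0,"roll": 0}
    - {"tx": 0,"ty": 0,"tz": 0,"roll": 0}

```text
time: 8.5
position: [0.4671, -0.3326, 0.0536]
orientation: [[-0.0, 0.989, 0.148], [0.0, 0.148, -0.989], [-1.0, -0.0, -0.0]]
wrist_force: [-0.4, -0.8, -0.1]
finger_gap: 0.0275
```

play_rows:
  rows:
    - {"tx": 0,"ty": 0,"tz": 0,"roll": 0}
    - {"tx": 0,"ty": 0,"tz": 0,"roll": 0}
    - {"tx": 0,"ty": 0,"tz": 0,"roll": 0}

```text
time: 8.8
position: [0.4671, -0.3326, 0.0537]
orientation: [[0.0, 0.989, 0.148], [-0.0, 0.148, -0.989], [-1.0, 0.0, 0.0]]
wrist_force: [0.2, 0.5, -0.3]
finger_gap: 0.0239
```

play_rows:
  rows:
    - {"tx": -1,"ty": 0,"tz": 0,"roll": 0}
    - {"tx": -3,"ty": 0,"tz": 0,"roll": 0}
    - {"tx": -4,"ty": 0,"tz": 0,"roll": 0}
    - {"tx": -4,"ty": 0,"tz": 0,"roll": 0}
    - {"tx": -4,"ty": 0,"tz": 0,"roll": 0}

```text
time: 9.3
position: [0.4666, -0.3322, 0.2156]
orientation: [[-0.0, 0.989, 0.148], [0.0, 0.148, -0.989], [-1.0, -0.0, -0.0]]
wrist_force: [0.4, 0.2, -1.4]
finger_gap: 0.0241
```

Run:
```python
from h import *
s=env.state(); print(s['time'],s['position'],s['orientation'],s['wrist_force'],s['moment'],s['finger_gap'])
p=optics.read_camera('wrist'); save(p,'w6')
```

```text
9.3 [ 0.46661573 -0.33221264  0.21564555] [[-3.67520186e-04  9.88954669e-01  1.48217839e-01]
 [ 3.21145348e-04  1.48217958e-01 -9.88954667e-01]
 [-9.99999881e-01 -3.15861334e-04 -3.72071283e-04]] [ 0.43310206  0.22895321 -1.40787657] [-0.03266652  0.11696869 -0.02959804] 0.024079273309489023
```

View pics/w6.png

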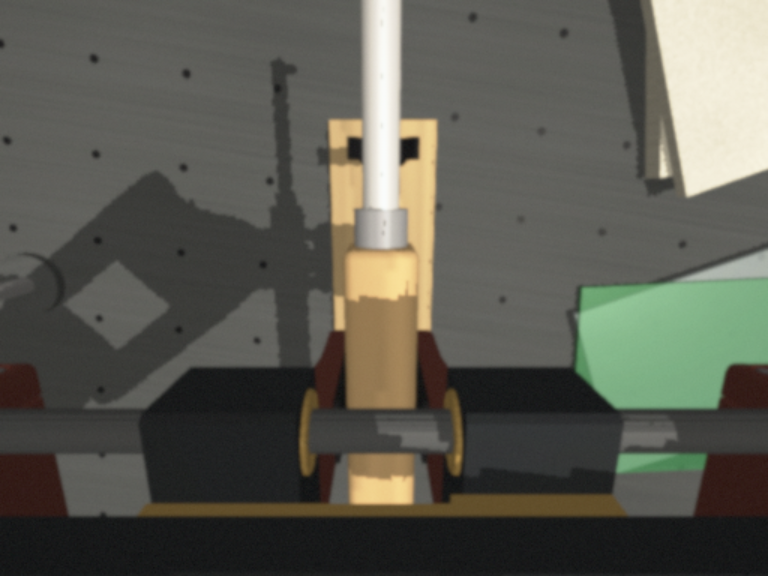

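Run:
```python
from h import *
p=optics.read_camera('wrist'); H=np.array(p['hand_eye']);K=np.array(p['camera_matrix'])
def tl(u,v,x):
    d=H[:3,:3]@np.linalg.inv(K)@np.array([u/1.5,v/1.5,1]);return H[:3,3]+d*(x-H[0,3])/d[0]
print(tl(381,247,-.0343),tl(381,248,-.0323),tl(381,10,-.027),tl(383,248,-.0343))
sc=optics.read_camera('scene'); sd=optics.read_camera('side')
s=env.state()
for q in ['prong','prong_tip','pole']:
    rs=[ray(x,place_of(q,x)[0]['uv']) for x in (sc,sd) if place_of(q,x)]
    if len(rs)==2:
        X,e=tri(rs);print(q,X,e,'tool',s['orientation'].T@(X-s['position']))
```

```text
[-0.0343      0.05022412 -0.0013631 ] [-0.0323      0.04964001 -0.00135868] [-0.027       0.11578533 -0.00139961] [-0.0343      0.04992113 -0.00075826]
prong [ 0.62975639 -0.31171033  0.21713368] [np.float64(0.005415245289752548), np.float64(0.005415245289752681)] tool [-0.00207685  0.16386279  0.00341672]
prong_tip [ 0.62786563 -0.31182627  0.21114725] [np.float64(0.00515023048474022), np.float64(0.005150230484740183)] tool [0.00390665 0.16196724 0.00324258]
pole [ 0.46399685 -0.3369793   0.24748128] [np.float64(0.002919164153309212), np.float64(0.0029191641533091476)] tool [-0.03266217 -0.0037679   0.00387388]
```

play_rows:
  rows:
    - {"tx": -3.6,"ty": 0,"tz": 0,"roll": -7.7}
    - {"tx": -4,"ty": 0,"tz": 0,"roll": -7.7}
    - {"tx": -4,"ty": 0,"tz": 0,"roll": -7.7}
    - {"tx": -4,"ty": 0,"tz": 0,"roll": -7.7}
    - {"tx": -3,"ty": 0,"tz": 0,"roll": -7.8}

```text
time: 10.6
position: [0.4674, -0.3328, 0.4026]
orientation: [[0.002, 0.676, 0.737], [-0.002, 0.737, -0.676], [-1.0, 0.0, 0.003]]
wrist_force: [0.0, -0.3, -2.6]
finger_gap: 0.0238
```

play_rows:
  rows:
    - {"tx": 0,"ty": 3,"tz": -1.8,"roll": 0}
    - {"tx": 0,"ty": 4,"tz": -2.4,"roll": 0}
    - {"tx": 0,"ty": 4,"tz": -2.4,"roll": 0}
    - {"tx": 0,"ty": 4,"tz": -2.4,"roll": 0}
    - {"tx": 0,"ty": 4,"tz": -2.4,"roll": 0}

```text
time: 11.1
position: [0.5128, -0.114, 0.3998]
orientation: [[0.0, 0.681, 0.733], [-0.0, 0.733, -0.681], [-1.0, 0.0, 0.0]]
wrist_force: [0.1, -0.5, -1.7]
finger_gap: 0.0239
```

play_rows:
  rows:
    - {"tx": 0,"ty": 4,"tz": -2.4,"roll": 0}
    - {"tx": 0,"ty": 3,"tz": -1.8,"roll": 0}
    - {"tx": 0,"ty": 1,"tz": -0.6,"roll": 0}
    - {"tx": 0,"ty": 0,"tz": 0,"roll": 0}
    - {"tx": 0,"ty": 0,"tz": 0,"roll": 0}

```text
time: 11.6
position: [0.5319, -0.0253, 0.3996]
orientation: [[-0.0, 0.68, 0.733], [-0.001, 0.733, -0.68], [-1.0, -0.001, 0.0]]
wrist_force: [-0.3, 0.2, -1.6]
finger_gap: 0.0236
```

```bash
cat > look.py <<'E'
from h import *
import sys
n=sys.argv[1]
s=env.state(); print(s['time'],s['position'],'yaw',np.degrees(np.arctan2(s['orientation'][1][1],s['orientation'][0][1])),s['wrist_force'],s['moment'],s['finger_gap'])
w=optics.read_camera('wrist'); sc=optics.read_camera('scene'); sd=optics.read_camera('side'); save(w,n)
dd={}
for q in ['eye','prong','prong_tip']:
    rs=[];o=[]
    for x in (w,sc,sd):
        r=place_of(q,x); o.append((np.round(r[0]['uv'],1).tolist(),round(r[0]['conf'],2)) if r else None)
        if r and 'R' in x: rs.append(ray(x,r[0]['uv']))
    print(q,o)
    if len(rs)==2: print('   ',tri(rs))
Pr=s['position']+s['orientation']@np.array([-.0013,.16,0]); print('prong model',Pr,[np.round(proj(x,Pr,s),1) for x in (w,sc,sd)])
T=s['position']+s['orientation']@np.array([.0127,.16,0])
E0=np.array([0.64171,0.09995,0.27139]); print('eye model',[np.round(proj(x,E0,s),1) for x in (w,sc,sd)], 'delta tool cm', s['orientation'].T@(E0-Pr)*100)
ims=[]
for x,c in((sc,proj(sc,E0)),(sd,proj(sd,E0))):
    u,v=int(c[0]),int(c[1]); ims.append(cv2.resize(x['image'][v-45:v+45,u-45:u+45],(400,400),interpolation=cv2.INTER_CUBIC))
cv2.imwrite('pics/'+n+'c.png',cv2.cvtColor(np.hstack(ims),cv2.COLOR_RGB2BGR))
E
python3 look.py w7
```

```text
11.6 [ 0.5318839  -0.02528347  0.39957132] yaw 47.12889180566283 [-0.31599098  0.16279242 -1.62320474] [-0.08437479  0.1064546  -0.0838992 ] 0.0235766397254249
eye [([249.0, 15.4], 0.59), ([243.1, 213.0], 0.83), ([281.0, 146.7], 0.84)]
    (array([0.64107975, 0.0955914 , 0.27276343]), [np.float64(0.0014850483254506563), np.float64(0.0014850483254505147)])
prong [None, ([241.4, 183.6], 0.84), None]
prong_tip [None, None, None]
prong model [0.64074054 0.09197911 0.40075727] [array([256.3, -75.4]), array([242.5, 183.3]), array([283.9, 105.1])]
eye model [array([249.6,  14.6]), array([244.6, 214.1]), array([281.2, 146.3])] delta tool cm [12.93617018  0.65935376 -0.47371209]
```

View pics/w7.png

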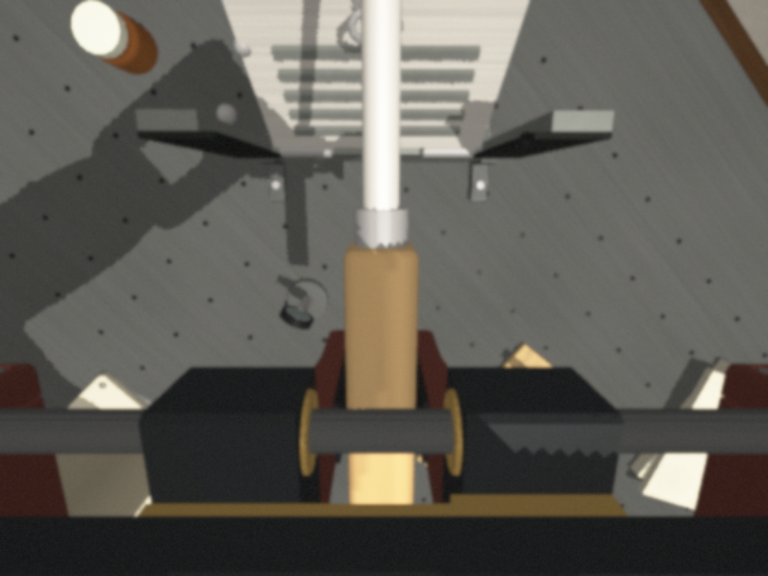

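View pics/w7c.png

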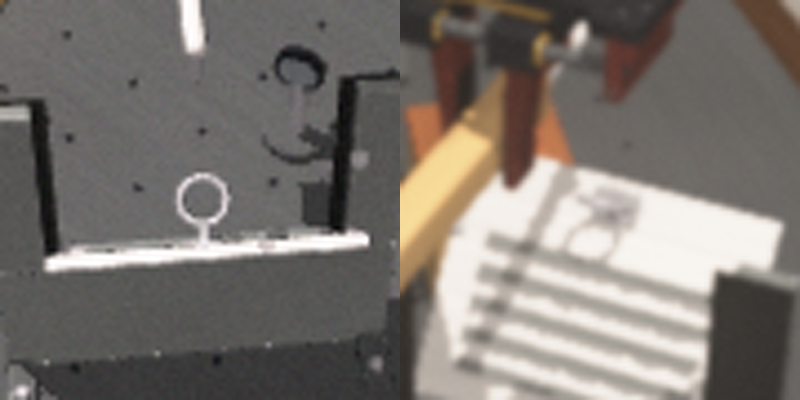

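play_rows:
  rows:
    - {"tx": 3,"ty": 0.6,"tz": -0.5,"roll": 0}
    - {"tx": 4,"ty": 0,"tz": 0,"roll": 0}
    - {"tx": 1.6,"ty": 0,"tz": 0,"roll": 0}
    - {"tx": 0,"ty": 0,"tz": 0,"roll": 0}
    - {"tx": 0,"ty": 0,"tz": 0,"roll": 0}

```text
time: 12.7
position: [0.5329, -0.0167, 0.3143]
orientation: [[0.0, 0.68, 0.733], [-0.0, 0.733, -0.68], [-1.0, 0.0, 0.0]]
wrist_force: [0.0, 0.3, -1.3]
finger_gap: 0.0239
```

```bash
python3 look.py w8
```

```text
12.7 [ 0.5329256  -0.01665735  0.31428284] yaw 47.131986141350914 [ 0.02414933  0.32095177 -1.30627306] [-0.04280947  0.15378103  0.01539275] 0.02385505695217437
eye [None, ([243.4, 211.3], 0.86), None]
prong [None, ([243.2, 204.2], 0.68), None]
prong_tip [None, ([242.9, 206.8], 0.9), None]
prong model [0.64177488 0.10061034 0.31562935] [array([256.3, -75.4]), array([244.8, 204.9]), array([281.8, 132.2])]
eye model [array([256.1, -24.9]), array([244.6, 214.1]), array([281.2, 146.3])] delta tool cm [ 4.42393365 -0.05409736  0.03854316]
```

View pics/w8c.png

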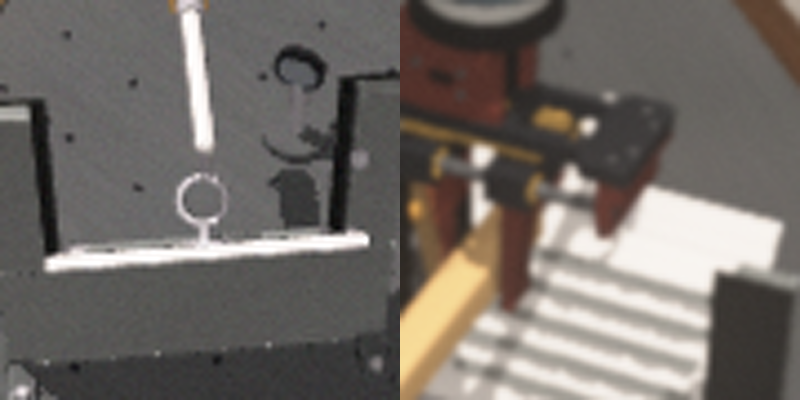

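View pics/w8.png

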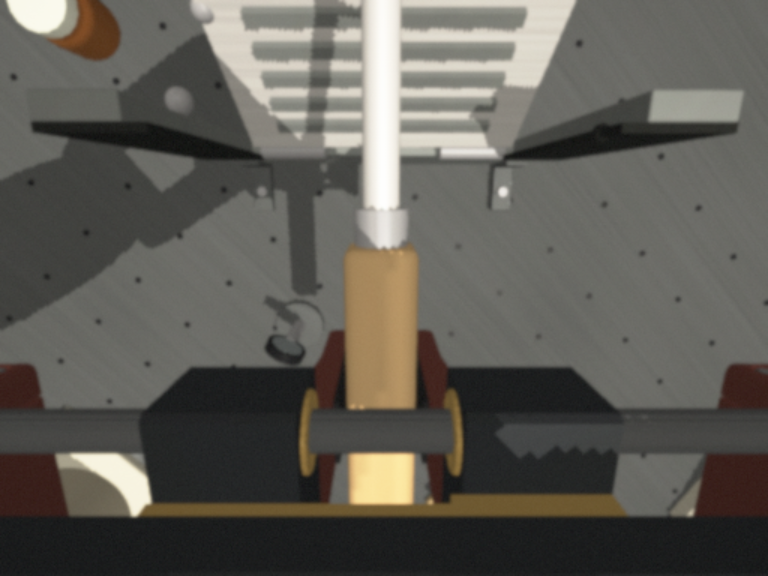

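play_rows:
  rows:
    - {"tx": 1,"ty": 0,"tz": 0,"roll": 0}
    - {"tx": 0.6,"ty": 0,"tz": 0,"roll": 0}
    - {"tx": 0,"ty": 0,"tz": 0,"roll": 0}

```text
time: 13.6
position: [0.5316, -0.0166, 0.2961]
orientation: [[-0.003, 0.68, 0.733], [0.0, 0.733, -0.68], [-1.0, -0.002, -0.002]]
wrist_force: [-0.4, 0.9, -1.4]
finger_gap: 0.0237
```

```bash
python3 look.py w9
```

```text
13.6 [ 0.53156888 -0.01662299  0.2960753 ] yaw 47.12562418971 [-0.41939066  0.87872819 -1.39279272] [ 0.00159065  0.12508406 -0.05184646] 0.02368027100053293
eye [None, ([242.2, 214.0], 0.66), ([279.5, 146.5], 0.84)]
    (array([0.64103631, 0.09670678, 0.27132363]), [np.float64(0.005123182781384462), np.float64(0.00512318278138457)])
prong [None, ([244.6, 208.6], 0.78), ([263.4, 364.7], 0.52)]
    (array([ 0.4391908 , -0.17591864, -0.20381562]), [np.float64(0.07267920952419185), np.float64(0.07267920952419182)])
prong_tip [None, ([244.8, 210.2], 0.66), None]
prong model [0.64043527 0.10063219 0.29708658] [array([256.2, -75.4]), array([245.1, 208.6]), array([281. , 138.2])]
eye model [array([258.4, -44.2]), array([244.6, 214.1]), array([281.2, 146.3])] delta tool cm [2.56928012 0.04137435 0.1453794 ]
```

View pics/w9c.png

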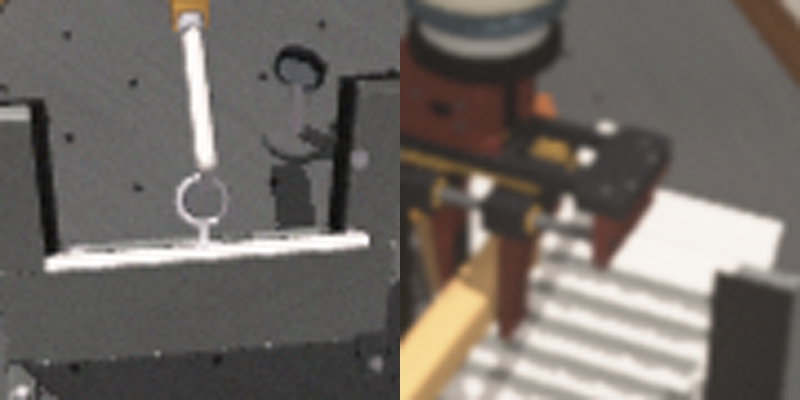

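play_rows:
  rows:
    - {"tx": 0.4,"ty": 0,"tz": 0.1,"roll": 0}
    - {"tx": 0.3,"ty": 0,"tz": 0,"roll": 0}
    - {"tx": 0,"ty": 0,"tz": 0,"roll": 0}

```text
time: 14.5
position: [0.5328, -0.0173, 0.29]
orientation: [[-0.001, 0.68, 0.733], [0.0, 0.733, -0.68], [-1.0, -0.001, -0.001]]
wrist_force: [0.0, -0.8, -1.5]
finger_gap: 0.0238
```

play_rows:
  rows:
    - {"tx": 0.3,"ty": 0,"tz": 0,"roll": 0}
    - {"tx": 0.2,"ty": 0,"tz": 0,"roll": 0}
    - {"tx": 0,"ty": 0,"tz": 0,"roll": 0}

```text
time: 14.8
position: [0.533, -0.0173, 0.2853]
orientation: [[-0.001, 0.68, 0.733], [0.0, 0.733, -0.68], [-1.0, -0.0, -0.001]]
wrist_force: [0.4, -0.0, -1.2]
finger_gap: 0.0239
```

```bash
python3 look.py w10
```

```text
14.8 [ 0.53301316 -0.01732398  0.28528351] yaw 47.126824793676676 [ 0.40407784 -0.04424396 -1.17901044] [-0.03186625  0.07262149 -0.00567741] 0.023927574427063843
eye [None, ([242.4, 212.6], 0.72), ([281.2, 144.0], 0.7)]
    (array([0.64338385, 0.09697695, 0.27944432]), [np.float64(0.0029990181750835527), np.float64(0.002999018175083777)])
prong [None, ([242.1, 210.9], 0.55), None]
prong_tip [([49.5, 18.4], 0.71), ([240.1, 214.5], 0.95), ([279.5, 145.9], 0.66)]
    (array([0.64373898, 0.09528379, 0.27254204]), [np.float64(0.008324310482304963), np.float64(0.008324310482304873)])
prong model [0.64187446 0.0999338  0.28651578] [array([256.2, -75.4]), array([244.6, 211. ]), array([281.5, 141.6])]
eye model [array([255.7, -54.9]), array([244.6, 214.1]), array([281.2, 146.3])] delta tool cm [ 1.51258873 -0.0093625  -0.0123895 ]
```

View pics/w10c.png

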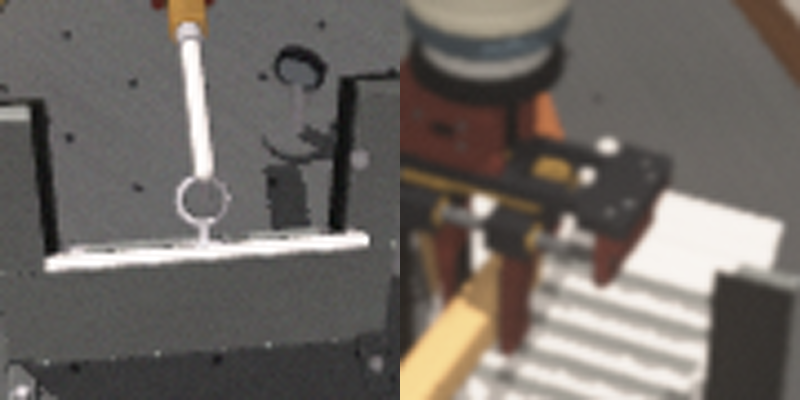

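```bash
cat > z.py <<'E'
from h import *
import sys
x=optics.read_camera('scene'); 
s=env.state()
c=x['image'][192:232,224:264]; c=cv2.resize(c,(600,600),interpolation=cv2.INTER_LANCZOS4)
for P,col in ((s['position']+s['orientation']@np.array([.0127,.16,0]),(255,0,0)),(np.array([0.64171,0.09995,0.27139]),(0,255,0))):
    u=(proj(x,P)-[224,192]+.5)*15; cv2.circle(c,(int(u[0]),int(u[1])),4,col,1)
cv2.imwrite('pics/'+sys.argv[1]+'.png',cv2.cvtColor(c,cv2.COLOR_RGB2BGR))
E
python3 z.py z1
```

```text
(no output)
```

View pics/z1.png

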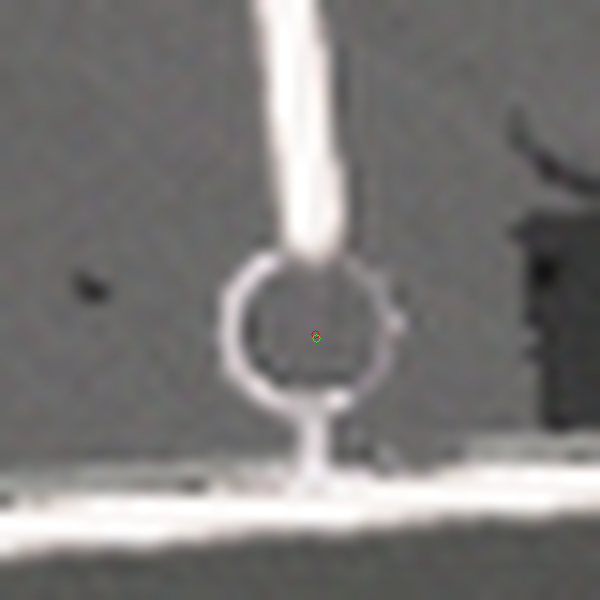

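play_rows:
  rows:
    - {"tx": 0.2,"ty": 0,"tz": 0,"roll": 0}
    - {"tx": 0.2,"ty": 0,"tz": 0,"roll": 0}
    - {"tx": 0,"ty": 0,"tz": 0,"roll": 0}

```text
time: 15.75
position: [0.533, -0.0173, 0.2812]
orientation: [[-0.001, 0.68, 0.733], [0.0, 0.733, -0.68], [-1.0, -0.0, -0.001]]
wrist_force: [-0.3, -0.3, -2.2]
finger_gap: 0.0235
```

play_rows:
  rows:
    - {"tx": 0.2,"ty": 0,"tz": 0,"roll": 0}
    - {"tx": 0.2,"ty": 0,"tz": 0,"roll": 0}
    - {"tx": 0,"ty": 0,"tz": 0,"roll": 0}

```text
time: 16.05
position: [0.533, -0.0174, 0.2773]
orientation: [[-0.001, 0.68, 0.733], [0.0, 0.733, -0.68], [-1.0, -0.0, -0.0]]
wrist_force: [-0.3, -0.3, -2.8]
finger_gap: 0.0239
```

play_rows:
  rows:
    - {"tx": 0.2,"ty": 0,"tz": 0,"roll": 0}
    - {"tx": 0.2,"ty": 0,"tz": 0,"roll": 0}
    - {"tx": 0,"ty": 0,"tz": 0,"roll": 0}

```text
time: 16.35
position: [0.533, -0.0173, 0.2733]
orientation: [[-0.001, 0.68, 0.733], [0.0, 0.733, -0.68], [-1.0, -0.0, -0.001]]
wrist_force: [-0.4, 0.2, -1.7]
finger_gap: 0.0242
```

```bash
python3 look.py w11; python3 z.py z2
```

```text
16.35 [ 0.53299698 -0.01734348  0.27332793] yaw 47.123685105778534 [-0.37922863  0.1991439  -1.7232534 ] [-0.10159826  0.04760411 -0.03072106] 0.02419645638423645
eye [None, ([242.1, 213.2], 0.65), ([279.3, 146.0], 0.77)]
    (array([0.64024352, 0.09583099, 0.27363456]), [np.float64(0.005280841440253684), np.float64(0.005280841440253805)])
prong [None, ([242.3, 215.9], 0.7), None]
prong_tip [None, ([242.9, 217.3], 0.73), ([281.0, 145.4], 0.76)]
    (array([0.64731394, 0.1041645 , 0.26871478]), [np.float64(0.0044902207882519495), np.float64(0.004490220788252017)])
prong model [0.64186467 0.09990831 0.2745657 ] [array([256.2, -75.4]), array([244.6, 213.4]), array([281.3, 145.3])]
eye model [array([255.9, -70.6]), array([244.6, 214.1]), array([281.2, 146.3])] delta tool cm [ 0.31758035 -0.00734571 -0.01401217]
```

View pics/z2.png

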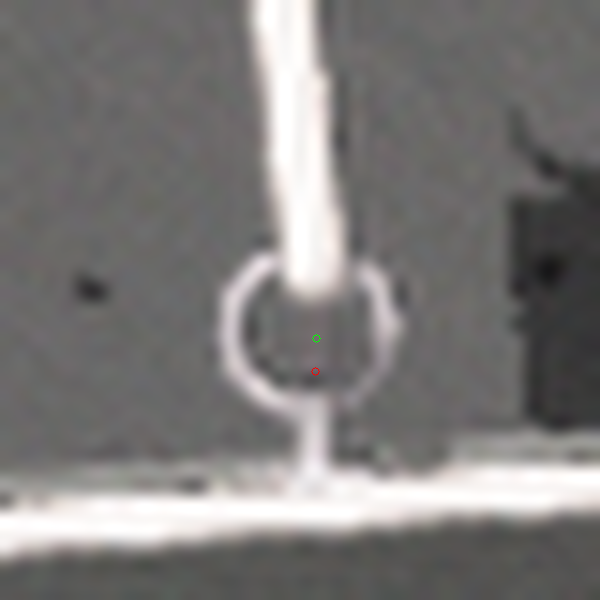

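play_rows:
  rows:
    - {"tx": 0,"ty": -0.2,"tz": 0,"roll": 0}
    - {"tx": 0,"ty": -0.2,"tz": 0,"roll": 0}
    - {"tx": 0,"ty": -0.2,"tz": 0,"roll": 0}
    - {"tx": 0,"ty": -0.2,"tz": 0,"roll": 0}
    - {"tx": 0,"ty": -0.2,"tz": 0,"roll": 0}

```text
time: 17.5
position: [0.5268, -0.0244, 0.2739]
orientation: [[0.001, 0.68, 0.733], [0.001, 0.733, -0.68], [-1.0, 0.001, 0.0]]
wrist_force: [1.1, 1.9, -1.4]
finger_gap: 0.0238
```

play_rows:
  rows:
    - {"tx": -0.05,"ty": -0.2,"tz": 0,"roll": 0}
    - {"tx": -0.05,"ty": -0.2,"tz": 0,"roll": 0}
    - {"tx": -0.05,"ty": -0.2,"tz": 0,"roll": 0}
    - {"tx": -0.05,"ty": -0.2,"tz": 0,"roll": 0}
    - {"tx": -0.05,"ty": -0.2,"tz": 0,"roll": 0}

```text
time: 18.0
position: [0.5197, -0.0322, 0.2764]
orientation: [[0.001, 0.68, 0.733], [0.0, 0.733, -0.68], [-1.0, 0.0, 0.0]]
wrist_force: [2.3, 2.2, -0.7]
finger_gap: 0.0237
```

```bash
python3 look.py w12; python3 z.py z3
```

```text
18.0 [ 0.51969699 -0.03215282  0.27638018] yaw 47.11779193996005 [ 2.27122026  2.15302117 -0.71703205] [ 0.52410931 -0.47539578  0.03466173] 0.023671360358065607
eye [None, ([245.0, 207.0], 0.73), ([276.1, 147.6], 0.76)]
    (array([0.6249547 , 0.08842365, 0.27809344]), [np.float64(0.0016076204828082987), np.float64(0.001607620482808461)])
prong [None, ([242.6, 206.5], 0.6), ([278.4, 147.4], 0.73)]
    (array([0.62961229, 0.08371152, 0.28098542]), [np.float64(0.001683711172602318), np.float64(0.0016837111726023205)])
prong_tip [None, ([244.6, 209.3], 0.63), ([274.8, 150.5], 0.55)]
    (array([0.62404958, 0.08881462, 0.26789384]), [np.float64(0.0037998350423341675), np.float64(0.003799835042334161)])
prong model [0.62857514 0.08508785 0.27774548] [array([256.3, -75.4]), array([243.8, 207. ]), array([278.4, 148.4])]
eye model [array([ 255.2, -116.6]), array([244.6, 214.1]), array([281.2, 146.3])] delta tool cm [ 0.63633585  1.98258915 -0.04917567]
```

View pics/z3.png

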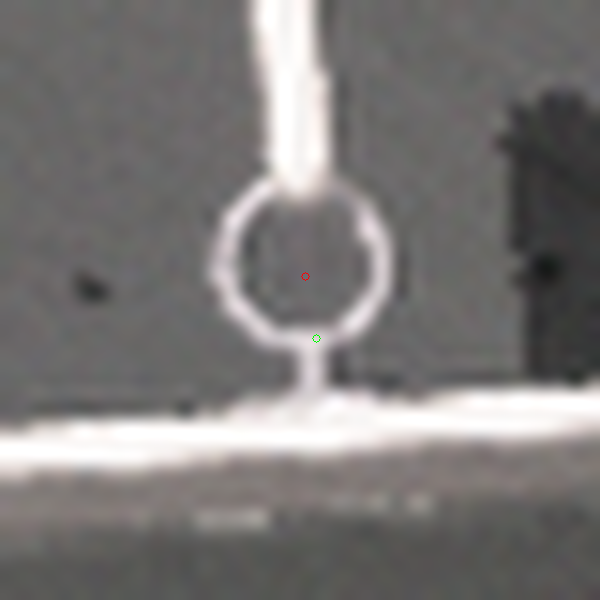

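View pics/w12.png

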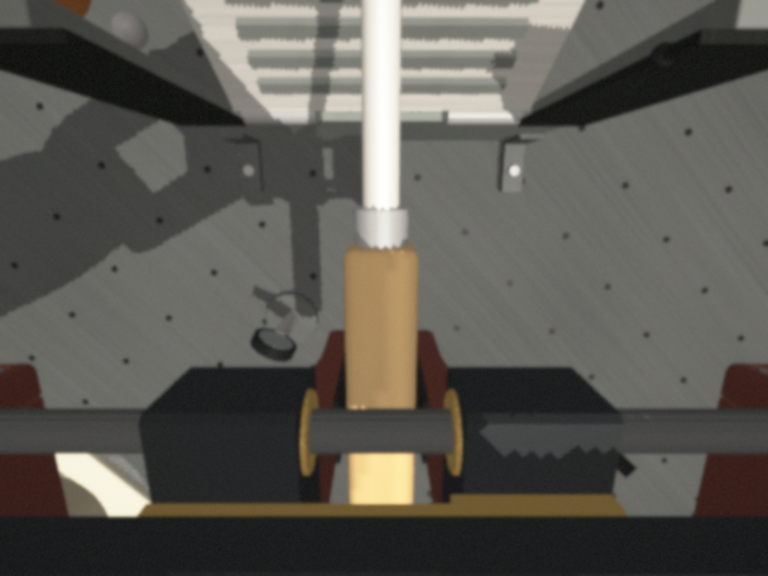

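play_rows:
  rows:
    - {"tx": -0.03,"ty": -0.3,"tz": 0,"roll": 0}
    - {"tx": -0.03,"ty": -0.3,"tz": 0,"roll": 0}
    - {"tx": -0.03,"ty": -0.3,"tz": 0,"roll": 0}
    - {"tx": -0.03,"ty": -0.3,"tz": 0,"roll": 0}
    - {"tx": -0.03,"ty": -0.3,"tz": 0,"roll": 0}

```text
time: 19.15
position: [0.5093, -0.0432, 0.2779]
orientation: [[0.0, 0.68, 0.733], [0.0, 0.733, -0.68], [-1.0, 0.0, 0.0]]
wrist_force: [1.9, 1.6, -1.1]
finger_gap: 0.0234
```

play_rows:
  rows:
    - {"tx": -0.03,"ty": -0.3,"tz": 0,"roll": 0}
    - {"tx": -0.03,"ty": -0.3,"tz": 0,"roll": 0}
    - {"tx": -0.03,"ty": -0.3,"tz": 0,"roll": 0}
    - {"tx": -0.03,"ty": -0.3,"tz": 0,"roll": 0}
    - {"tx": -0.03,"ty": -0.3,"tz": 0,"roll": 0}

```text
time: 19.65
position: [0.4989, -0.0542, 0.2791]
orientation: [[-0.0, 0.68, 0.733], [-0.0, 0.733, -0.68], [-1.0, -0.0, -0.0]]
wrist_force: [2.2, 2.2, -1.0]
finger_gap: 0.0238
```

play_rows:
  rows:
    - {"tx": -0.01,"ty": -0.2,"tz": 0,"roll": 0}
    - {"tx": -0.01,"ty": -0.2,"tz": 0,"roll": 0}
    - {"tx": -0.01,"ty": -0.2,"tz": 0,"roll": 0}
    - {"tx": 0,"ty": 0,"tz": 0,"roll": 0}

```text
time: 20.05
position: [0.4948, -0.0586, 0.2794]
orientation: [[-0.001, 0.68, 0.733], [-0.0, 0.733, -0.68], [-1.0, -0.001, -0.0]]
wrist_force: [1.6, 0.6, -1.4]
finger_gap: 0.0235
```

```bash
python3 look.py w13
```

```text
20.05 [ 0.49477881 -0.0586307   0.27936771] yaw 47.11799875507251 [ 1.64716526  0.56418792 -1.44984095] [ 0.08307905 -0.2602443  -0.13306393] 0.023492907024558488
eye [None, ([242.4, 198.9], 0.65), ([264.8, 346.9], 0.43)]
    (array([ 0.44754784, -0.17315385, -0.12687909]), [np.float64(0.06777431024736795), np.float64(0.06777431024736791)])
prong [None, ([242.1, 195.0], 0.91), ([274.6, 159.1], 0.75)]
    (array([0.60258106, 0.05063274, 0.27504183]), [np.float64(0.0038018307428631017), np.float64(0.0038018307428629495)])
prong_tip [([192.8, 186.1], 0.4), ([241.1, 197.9], 0.8), ([271.4, 158.3], 0.8)]
    (array([0.60301336, 0.05595648, 0.27089506]), [np.float64(0.003272360093703474), np.float64(0.0032723600937033482)])
prong model [0.60365804 0.05861067 0.28057801] [array([256.2, -75.4]), array([242.7, 196. ]), array([272.6, 155. ])]
eye model [array([ 255.8, -211.7]), array([244.6, 214.1]), array([281.2, 146.3])] delta tool cm [ 0.91565684  5.61908184 -0.02459312]
```

View pics/w13c.png

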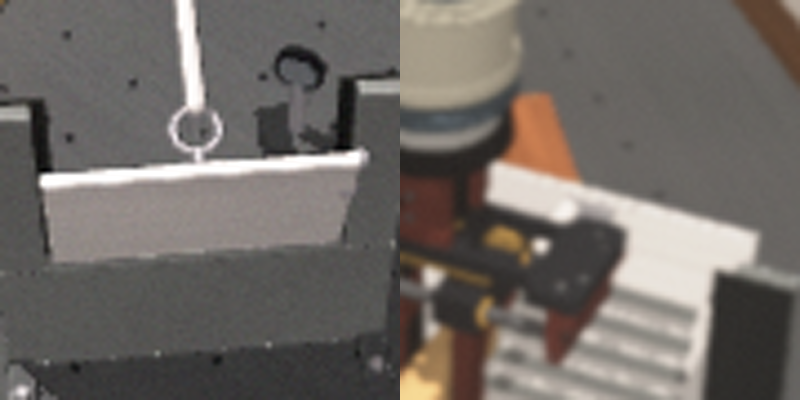

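play_rows:
  rows:
    - {"tx": -0.02,"ty": -0.2,"tz": 0,"roll": 0}
    - {"tx": -0.02,"ty": -0.2,"tz": 0,"roll": 0}
    - {"tx": -0.02,"ty": -0.2,"tz": 0,"roll": 0}
    - {"tx": -0.02,"ty": -0.2,"tz": 0,"roll": 0}
    - {"tx": -0.02,"ty": -0.2,"tz": 0,"roll": 0}

```text
time: 21.15
position: [0.4882, -0.0658, 0.2805]
orientation: [[0.0, 0.68, 0.733], [0.0, 0.733, -0.68], [-1.0, 0.0, 0.0]]
wrist_force: [1.9, 0.9, -2.7]
finger_gap: 0.0236
```

play_rows:
  rows:
    - {"tx": 0,"ty": -0.1,"tz": 0,"roll": 0}
    - {"tx": 0,"ty": -0.1,"tz": 0,"roll": 0}
    - {"tx": 0,"ty": -0.1,"tz": 0,"roll": 0}
    - {"tx": 0,"ty": -0.1,"tz": 0,"roll": 0}
    - {"tx": 0,"ty": -0.1,"tz": 0,"roll": 0}

```text
time: 21.65
position: [0.4852, -0.0691, 0.2805]
orientation: [[0.001, 0.68, 0.733], [0.001, 0.733, -0.68], [-1.0, 0.001, 0.0]]
wrist_force: [5.0, 4.7, -3.5]
finger_gap: 0.0236
```

play_rows:
  rows:
    - {"tx": 0,"ty": -0.1,"tz": 0,"roll": 0}
    - {"tx": 0,"ty": -0.1,"tz": 0,"roll": 0}
    - {"tx": 0,"ty": -0.1,"tz": 0,"roll": 0}

```text
time: 21.95
position: [0.4833, -0.0711, 0.2804]
orientation: [[0.001, 0.68, 0.733], [0.001, 0.733, -0.68], [-1.0, 0.001, 0.0]]
wrist_force: [5.8, 5.5, -5.5]
finger_gap: 0.0232
```

play_rows:
  rows:
    - {"tx": 0,"ty": -0.1,"tz": 0,"roll": 0}
    - {"tx": 0,"ty": -0.1,"tz": 0,"roll": 0}
    - {"tx": 0,"ty": -0.1,"tz": 0,"roll": 0}

```text
time: 22.25
position: [0.4813, -0.0734, 0.2805]
orientation: [[0.001, 0.68, 0.733], [0.001, 0.733, -0.68], [-1.0, 0.001, 0.0]]
wrist_force: [5.3, 4.2, -4.6]
finger_gap: 0.0237
```

play_rows:
  rows:
    - {"tx": 0,"ty": -0.1,"tz": 0,"roll": 0}
    - {"tx": 0,"ty": -0.1,"tz": 0,"roll": 0}

```text
time: 22.45
position: [0.4798, -0.075, 0.2805]
orientation: [[0.001, 0.68, 0.733], [0.0, 0.733, -0.68], [-1.0, 0.001, 0.0]]
wrist_force: [4.0, 3.9, -2.2]
finger_gap: 0.0237
```

play_rows:
  rows:
    - {"tx": 0,"ty": -0.1,"tz": 0,"roll": 0}
    - {"tx": 0,"ty": -0.1,"tz": 0,"roll": 0}

```text
time: 22.65
position: [0.4783, -0.0766, 0.2806]
orientation: [[0.001, 0.68, 0.733], [0.0, 0.733, -0.68], [-1.0, 0.0, 0.0]]
wrist_force: [4.7, 3.4, -3.0]
finger_gap: 0.0237
```

```bash
python3 look.py w14
```

```text
22.65 [ 0.47828097 -0.07664613  0.28056462] yaw 47.127059454062035 [ 4.73719458  3.43682446 -2.98613322] [ 0.25369377 -0.3860191  -0.10007422] 0.023702975983286516
eye [None, ([242.0, 191.3], 0.87), ([268.2, 155.7], 0.79)]
    (array([0.59208356, 0.04975263, 0.2858677 ]), [np.float64(0.003334504932245748), np.float64(0.0033345049322457882)])
prong [None, ([242.2, 191.0], 0.6), ([266.9, 160.4], 0.82)]
    (array([0.58630804, 0.04433315, 0.27654723]), [np.float64(0.0025900967096800843), np.float64(0.0025900967096802005)])
prong_tip [None, ([240.9, 191.0], 0.56), ([266.1, 165.2], 0.64)]
    (array([0.58273876, 0.0369623 , 0.26724505]), [np.float64(0.0033692443143447247), np.float64(0.0033692443143446766)])
prong model [0.58714027 0.04061191 0.28194183] [array([256.3, -75.4]), array([241.9, 189. ]), array([268.7, 159.8])]
eye model [array([ 255.6, -282.7]), array([244.6, 214.1]), array([281.2, 146.3])] delta tool cm [ 1.0590631   8.06095419 -0.03825795]
```

View pics/w14c.png

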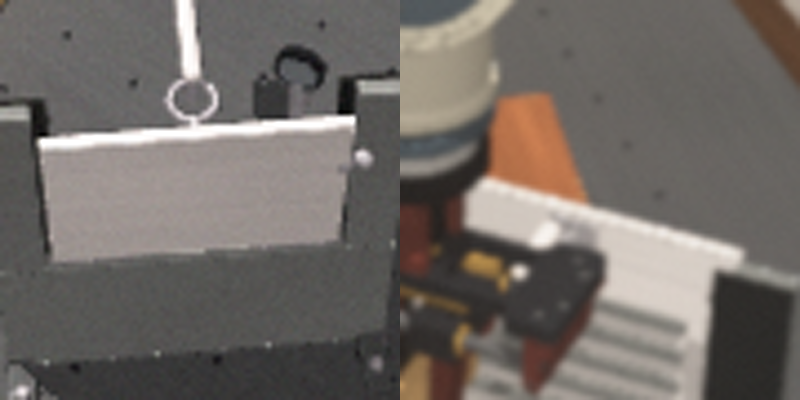

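play_rows:
  rows:
    - {"tx": 0,"ty": -0.1,"tz": 0,"roll": 0}
    - {"tx": 0,"ty": -0.1,"tz": 0,"roll": 0}

```text
time: 23.45
position: [0.4768, -0.0781, 0.2804]
orientation: [[0.0, 0.68, 0.733], [0.0, 0.733, -0.68], [-1.0, 0.0, 0.0]]
wrist_force: [2.8, 3.8, -2.6]
finger_gap: 0.024
```

play_rows:
  rows:
    - {"tx": 0,"ty": -0.1,"tz": 0,"roll": 0}
    - {"tx": 0,"ty": -0.1,"tz": 0,"roll": 0}

```text
time: 23.65
position: [0.4752, -0.0797, 0.2804]
orientation: [[-0.0, 0.68, 0.733], [-0.0, 0.733, -0.68], [-1.0, -0.0, -0.0]]
wrist_force: [1.5, 1.4, -1.9]
finger_gap: 0.0238
```

play_rows:
  rows:
    - {"tx": 0,"ty": -0.1,"tz": 0,"roll": 0}
    - {"tx": 0,"ty": -0.1,"tz": 0,"roll": 0}

```text
time: 23.85
position: [0.4739, -0.0812, 0.2804]
orientation: [[-0.0, 0.68, 0.733], [-0.0, 0.733, -0.68], [-1.0, -0.0, -0.0]]
wrist_force: [1.4, 2.1, -2.9]
finger_gap: 0.0238
```

```bash
python3 look.py w15
```

```text
23.85 [ 0.47386401 -0.08121638  0.28043568] yaw 47.122309231967854 [ 1.42356217  2.07457985 -2.89456981] [ 0.12045728 -0.19114251 -0.07497534] 0.02377746039785781
eye [([256.7, 36.1], 0.32), ([243.5, 191.0], 0.87), ([266.4, 165.8], 0.72)]
    (array([0.58051775, 0.04003277, 0.26516877]), [np.float64(0.0006986144039255529), np.float64(0.000698614403925329)])
prong [None, ([243.0, 191.3], 0.84), ([268.2, 162.6], 0.86)]
    (array([0.58614075, 0.04312609, 0.27182426]), [np.float64(0.0007339280859640419), np.float64(0.000733928085963915)])
prong_tip [None, ([239.3, 187.6], 0.89), ([266.4, 163.7], 0.67)]
    (array([0.58165325, 0.03042788, 0.27688625]), [np.float64(0.0038230290808375974), np.float64(0.0038230290808374556)])
prong model [0.58273402 0.03603295 0.28170236] [array([256.2, -75.4]), array([241.7, 187.3]), array([267.6, 161.3])]
eye model [array([ 255.9, -304.4]), array([244.6, 214.1]), array([281.2, 146.3])] delta tool cm [ 1.02942899  8.69704171 -0.02719539]
```

View pics/w15c.png

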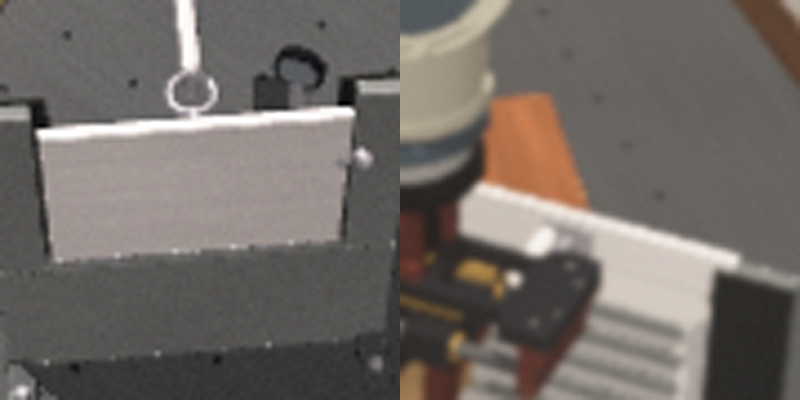

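play_rows:
  rows:
    - {"tx": 0,"ty": -0.1,"tz": 0,"roll": 0}
    - {"tx": 0,"ty": -0.05,"tz": 0,"roll": 0}

```text
time: 24.65
position: [0.4731, -0.082, 0.2804]
orientation: [[0.0, 0.68, 0.733], [0.0, 0.733, -0.68], [-1.0, 0.0, -0.0]]
wrist_force: [2.9, 0.8, -2.1]
finger_gap: 0.0235
```

play_rows:
  rows:
    - {"tx": 0,"ty": -0.1,"tz": 0,"roll": 0}
    - {"tx": 0,"ty": -0.05,"tz": 0,"roll": 0}

```text
time: 24.85
position: [0.472, -0.0833, 0.2804]
orientation: [[0.0, 0.68, 0.733], [0.0, 0.733, -0.68], [-1.0, 0.0, 0.0]]
wrist_force: [1.3, 1.4, -2.5]
finger_gap: 0.0237
```

play_rows:
  rows:
    - {"tx": 0,"ty": -0.05,"tz": 0,"roll": 0}
    - {"tx": 0,"ty": -0.05,"tz": 0,"roll": 0}

```text
time: 25.05
position: [0.4714, -0.0841, 0.2805]
orientation: [[0.0, 0.68, 0.733], [-0.0, 0.733, -0.68], [-1.0, 0.0, 0.0]]
wrist_force: [1.0, 1.9, -2.8]
finger_gap: 0.0236
```

play_rows:
  rows:
    - {"tx": 0,"ty": -0.05,"tz": 0,"roll": 0}
    - {"tx": 0,"ty": -0.05,"tz": 0,"roll": 0}

```text
time: 25.25
position: [0.4706, -0.0848, 0.2805]
orientation: [[0.0, 0.68, 0.733], [-0.0, 0.733, -0.68], [-1.0, -0.0, 0.0]]
wrist_force: [1.7, 2.5, -3.3]
finger_gap: 0.0234
```

play_rows:
  rows:
    - {"tx": 0,"ty": -0.05,"tz": 0,"roll": 0}
    - {"tx": 0,"ty": -0.05,"tz": 0,"roll": 0}

```text
time: 25.45
position: [0.4699, -0.0856, 0.2805]
orientation: [[0.0, 0.68, 0.733], [-0.0, 0.733, -0.68], [-1.0, 0.0, 0.0]]
wrist_force: [2.1, 1.8, -2.7]
finger_gap: 0.0239
```

play_rows:
  rows:
    - {"tx": 0,"ty": -0.05,"tz": 0,"roll": 0}
    - {"tx": 0,"ty": -0.05,"tz": 0,"roll": 0}

```text
time: 25.65
position: [0.4692, -0.0863, 0.2805]
orientation: [[-0.0, 0.68, 0.733], [-0.0, 0.733, -0.68], [-1.0, -0.0, -0.0]]
wrist_force: [2.4, 0.7, -2.7]
finger_gap: 0.024
```

play_rows:
  rows:
    - {"tx": 0,"ty": -0.05,"tz": 0,"roll": 0}
    - {"tx": 0,"ty": -0.05,"tz": 0,"roll": 0}

```text
time: 25.85
position: [0.4685, -0.087, 0.2805]
orientation: [[-0.0, 0.68, 0.733], [-0.0, 0.733, -0.68], [-1.0, -0.0, -0.0]]
wrist_force: [1.1, 0.0, -2.9]
finger_gap: 0.0234
```

play_rows:
  rows:
    - {"tx": 0,"ty": -0.05,"tz": 0,"roll": 0}
    - {"tx": 0,"ty": -0.05,"tz": 0,"roll": 0}

```text
time: 26.05
position: [0.4679, -0.0877, 0.2805]
orientation: [[-0.0, 0.68, 0.733], [-0.0, 0.733, -0.68], [-1.0, -0.0, -0.0]]
wrist_force: [3.2, 1.9, -3.8]
finger_gap: 0.0239
```

play_rows:
  rows:
    - {"tx": 0,"ty": -0.05,"tz": 0,"roll": 0}
    - {"tx": 0,"ty": -0.05,"tz": 0,"roll": 0}

```text
time: 26.25
position: [0.4672, -0.0884, 0.2805]
orientation: [[0.0, 0.68, 0.733], [0.0, 0.733, -0.68], [-1.0, 0.0, 0.0]]
wrist_force: [2.4, 1.8, -2.3]
finger_gap: 0.0236
```

play_rows:
  rows:
    - {"tx": 0,"ty": -0.05,"tz": 0,"roll": 0}
    - {"tx": 0,"ty": -0.05,"tz": 0,"roll": 0}

```text
time: 26.45
position: [0.4666, -0.0892, 0.2805]
orientation: [[0.0, 0.68, 0.733], [-0.0, 0.733, -0.68], [-1.0, 0.0, 0.0]]
wrist_force: [1.6, 1.9, -3.6]
finger_gap: 0.0239
```

```bash
python3 look.py w16
```

```text
26.45 [ 0.46655652 -0.08919076  0.28049616] yaw 47.12731135396459 [ 1.60433744  1.8761982  -3.576011  ] [ 0.10640154 -0.19375851 -0.03035564] 0.023866100461261405
eye [None, ([240.8, 188.2], 0.63), None]
prong [None, ([242.4, 188.0], 0.91), ([264.8, 163.5], 0.87)]
    (array([0.5774866 , 0.0363116 , 0.27485378]), [np.float64(0.0019055665560839383), np.float64(0.0019055665560839096)])
prong_tip [None, ([240.3, 186.2], 0.9), ([265.9, 167.1], 0.64)]
    (array([0.57598887, 0.0255868 , 0.27216989]), [np.float64(0.0009612469138106602), np.float64(0.0009612469138105365)])
prong model [0.57541584 0.02806803 0.28180561] [array([256.3, -75.4]), array([241.4, 184.3]), array([265.8, 163.6])]
eye model [array([ 255.9, -340.4]), array([244.6, 214.1]), array([281.2, 146.3])] delta tool cm [ 1.04213539  9.77839951 -0.0322543 ]
```

View pics/w16c.png

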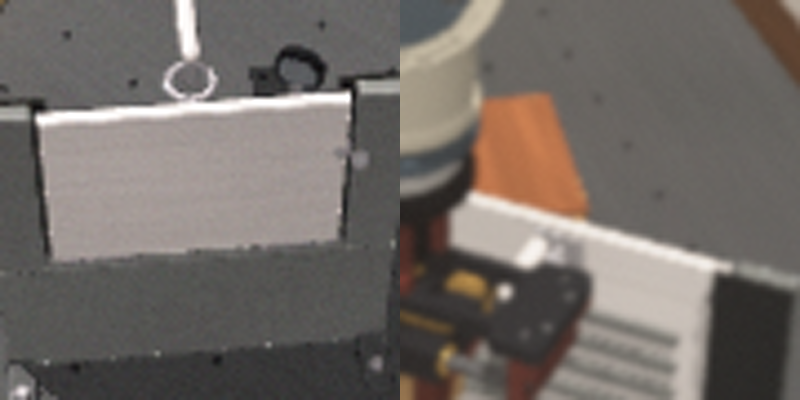

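View pics/w16.png

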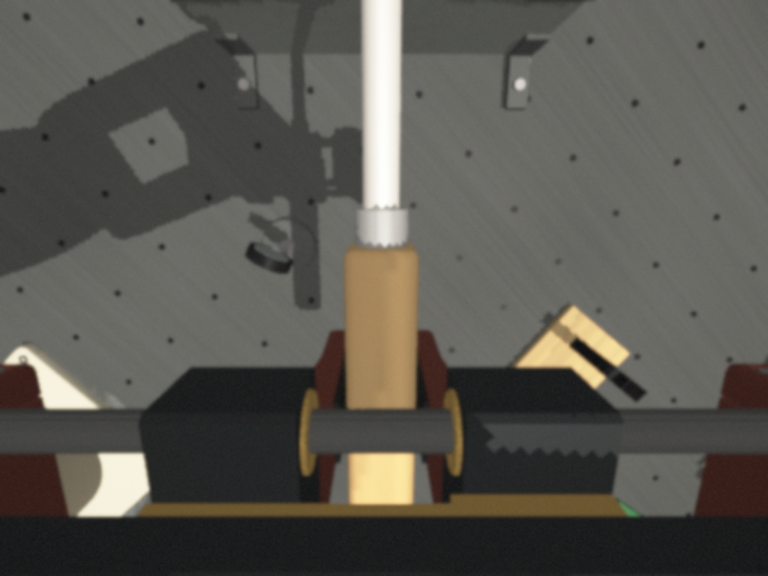

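play_rows:
  rows:
    - {"tx": 0,"ty": -0.05,"tz": 0,"roll": 0}
    - {"tx": 0,"ty": -0.05,"tz": 0,"roll": 0}

```text
time: 27.25
position: [0.4659, -0.0899, 0.2805]
orientation: [[0.0, 0.68, 0.733], [0.0, 0.733, -0.68], [-1.0, 0.0, 0.0]]
wrist_force: [3.0, 2.0, -4.0]
finger_gap: 0.0239
```

play_rows:
  rows:
    - {"tx": 0,"ty": -0.05,"tz": 0,"roll": 0}
    - {"tx": 0,"ty": -0.05,"tz": 0,"roll": 0}

```text
time: 27.45
position: [0.4652, -0.0907, 0.2805]
orientation: [[0.0, 0.68, 0.733], [0.0, 0.733, -0.68], [-1.0, 0.0, 0.0]]
wrist_force: [2.3, 2.0, -3.2]
finger_gap: 0.0238
```

play_rows:
  rows:
    - {"tx": 0,"ty": -0.05,"tz": 0,"roll": 0}
    - {"tx": 0,"ty": -0.05,"tz": 0,"roll": 0}

```text
time: 27.65
position: [0.4649, -0.091, 0.2805]
orientation: [[0.001, 0.68, 0.733], [0.001, 0.733, -0.68], [-1.0, 0.001, 0.0]]
wrist_force: [5.3, 5.6, -4.4]
finger_gap: 0.0237
```

play_rows:
  rows:
    - {"tx": 0,"ty": -0.05,"tz": 0,"roll": 0}
    - {"tx": 0,"ty": -0.05,"tz": 0,"roll": 0}

```text
time: 27.85
position: [0.4647, -0.0912, 0.2805]
orientation: [[0.002, 0.681, 0.733], [0.002, 0.733, -0.681], [-1.0, 0.003, 0.0]]
wrist_force: [8.8, 8.7, -7.5]
finger_gap: 0.0237
```

play_rows:
  rows:
    - {"tx": 0,"ty": 0,"tz": 0,"roll": 0}

```text
time: 27.95
position: [0.4647, -0.0912, 0.2805]
orientation: [[0.002, 0.68, 0.733], [0.002, 0.733, -0.68], [-1.0, 0.003, 0.0]]
wrist_force: [7.9, 7.4, -5.8]
finger_gap: 0.0235
```

play_rows:
  rows:
    - {"tx": 0,"ty": 0,"tz": 0,"roll": 0}
    - {"tx": 0,"ty": 0,"tz": 0,"roll": 0}
    - {"tx": 0,"ty": 0,"tz": 0,"roll": 0}

```text
time: 28.25
position: [0.4648, -0.0912, 0.2805]
orientation: [[0.002, 0.68, 0.733], [0.002, 0.733, -0.68], [-1.0, 0.003, 0.0]]
wrist_force: [7.1, 7.4, -6.3]
finger_gap: 0.0235
```

play_rows:
  rows:
    - {"tx": 0,"ty": 0,"tz": 0,"roll": 0}
    - {"tx": 0,"ty": 0,"tz": 0,"roll": 0}
    - {"tx": 0,"ty": 0,"tz": 0,"roll": 0}

```text
time: 28.55
position: [0.4648, -0.0912, 0.2805]
orientation: [[0.002, 0.68, 0.733], [0.002, 0.733, -0.68], [-1.0, 0.003, 0.0]]
wrist_force: [8.1, 7.9, -5.6]
finger_gap: 0.0238
```

play_rows:
  rows:
    - {"tx": 0,"ty": 0,"tz": 0,"roll": 0}
    - {"tx": 0,"ty": 0,"tz": 0,"roll": 0}
    - {"tx": 0,"ty": 0,"tz": 0,"roll": 0}

```text
time: 28.85
position: [0.4648, -0.0912, 0.2805]
orientation: [[0.002, 0.68, 0.733], [0.002, 0.733, -0.68], [-1.0, 0.003, 0.0]]
wrist_force: [7.2, 7.5, -6.0]
finger_gap: 0.0236
```

```bash
python3 look.py w17
```

```text
28.85 [ 0.46476088 -0.09117683  0.28047014] yaw 47.12393430186891 [ 7.18184075  7.54403401 -6.04694543] [ 0.83093569 -0.78991248 -0.1012102 ] 0.02355502993938199
eye [None, ([241.5, 185.3], 0.71), ([265.6, 166.0], 0.67)]
    (array([0.57434753, 0.02718434, 0.2753471 ]), [np.float64(0.00035873272429086395), np.float64(0.0003587327242909245)])
prong [([256.1, 255.9], 0.48), ([240.3, 184.6], 0.67), ([263.7, 165.1], 0.58)]
    (array([0.57263747, 0.02569574, 0.27814083]), [np.float64(0.0034390534833990405), np.float64(0.003439053483399094)])
prong_tip [None, ([239.5, 188.3], 0.58), ([264.4, 169.9], 0.79)]
    (array([0.57498632, 0.02506943, 0.26274063]), [np.float64(0.003896649488330311), np.float64(0.0038966494883302108)])
prong model [0.57362434 0.0260728  0.28219136] [array([256.3, -75.4]), array([241.3, 183.5]), array([265.4, 164.1])]
eye model [array([ 255.8, -347.1]), array([244.6, 214.1]), array([281.2, 146.3])] delta tool cm [ 1.10657369 10.04369325 -0.03745494]
```

View pics/w17c.png

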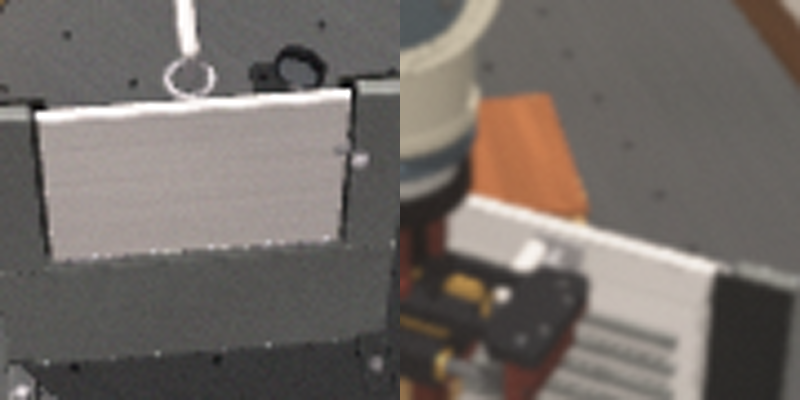

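play_rows:
  rows:
    - {"tx": 0,"ty": 0.2,"tz": 0,"roll": 0}
    - {"tx": 0,"ty": 0.3,"tz": 0,"roll": 0}
    - {"tx": 0,"ty": 0.3,"tz": 0,"roll": 0}
    - {"tx": 0,"ty": 0.15,"tz": 0,"roll": 0}
    - {"tx": 0,"ty": 0,"tz": 0,"roll": 0}

```text
time: 29.95
position: [0.4703, -0.0851, 0.2805]
orientation: [[-0.0, 0.68, 0.733], [-0.0, 0.733, -0.68], [-1.0, -0.0, -0.0]]
wrist_force: [0.6, 0.5, -1.9]
finger_gap: 0.0241
```

```bash
python3 look.py w18
```

```text
29.95 [ 0.47031761 -0.08511101  0.28047003] yaw 47.13819644322668 [ 0.64064092  0.5066734  -1.8890858 ] [-0.04035451  0.05372581  0.04284195] 0.024061295686538475
eye [([259.9, 255.4], 0.19), ([240.4, 185.6], 0.59), ([265.1, 164.7], 0.83)]
    (array([0.57590538, 0.02772286, 0.27758714]), [np.float64(0.0023799762193246403), np.float64(0.002379976219324479)])
prong [None, ([238.9, 187.9], 0.86), ([267.0, 164.9], 0.93)]
    (array([0.58226649, 0.02879658, 0.27437024]), [np.float64(0.00334362220170879), np.float64(0.0033436222017087886)])
prong_tip [None, ([239.7, 187.4], 0.53), ([263.0, 167.8], 0.83)]
    (array([0.57342343, 0.02661496, 0.26792222]), [np.float64(0.0056005950245205), np.float64(0.0056005950245205)])
prong model [0.57915501 0.03216864 0.28173189] [array([256.2, -75.4]), array([241.5, 185.9]), array([266.7, 162.4])]
eye model [array([ 256. , -321.9]), array([244.6, 214.1]), array([281.2, 146.3])] delta tool cm [ 1.03199027  9.2237892  -0.0254314 ]
```

View pics/w18c.png

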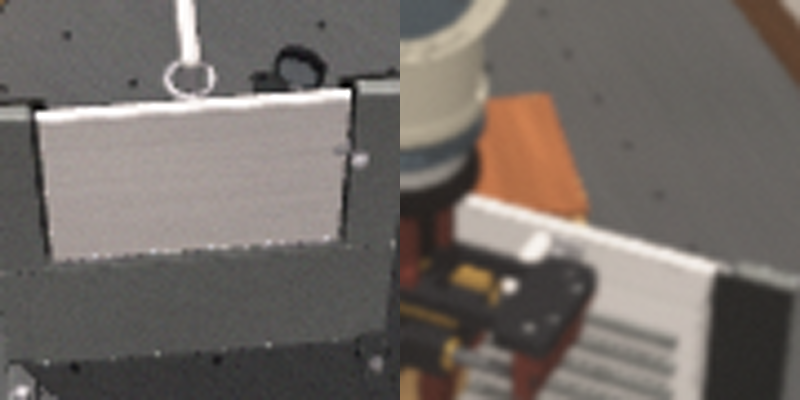

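play_rows:
  rows:
    - {"tx": -0.4,"ty": 0,"tz": 0,"roll": 0}
    - {"tx": -0.5,"ty": 0,"tz": 0,"roll": 0}
    - {"tx": -0.5,"ty": 0,"tz": 0,"roll": 0}

```text
time: 30.85
position: [0.4704, -0.0852, 0.2951]
orientation: [[0.0, 0.68, 0.733], [-0.0, 0.733, -0.68], [-1.0, 0.0, 0.0]]
wrist_force: [0.4, 0.4, -2.5]
finger_gap: 0.0239
```

play_rows:
  rows:
    - {"tx": -0.8,"ty": 0,"tz": 0,"roll": 0}
    - {"tx": -1,"ty": 0,"tz": 0,"roll": 0}
    - {"tx": -2,"ty": 0,"tz": 0,"roll": 0}

```text
time: 31.15
position: [0.4696, -0.085, 0.3326]
orientation: [[-0.002, 0.68, 0.733], [0.0, 0.733, -0.68], [-1.0, -0.001, -0.002]]
wrist_force: [0.1, 0.2, -1.8]
finger_gap: 0.0235
```

```bash
python3 look.py w19
```

```text
31.15 [ 0.46961172 -0.08500743  0.33258   ] yaw 47.12508104604059 [ 0.09088468  0.21486652 -1.81701891] [-0.05689491  0.06505959 -0.02790038] 0.023503094776743963
eye [None, ([242.5, 185.3], 0.83), ([264.6, 165.3], 0.62)]
    (array([0.57267081, 0.02973003, 0.27598601]), [np.float64(0.00023432282126036912), np.float64(0.0002343228212604324)])
prong [None, ([240.3, 172.5], 0.89), ([269.3, 146.0], 0.97)]
    (array([0.58036273, 0.02626416, 0.33642929]), [np.float64(0.0022805040621959012), np.float64(0.002280504062195942)])
prong_tip [([256.1, 44.8], 0.22), ([239.9, 176.3], 0.84), None]
prong model [0.57847825 0.03224652 0.33371093] [array([256.2, -75.4]), array([241.6, 174.2]), array([266.9, 145.4])]
eye model [array([ 256.2, -189.2]), array([244.6, 214.1]), array([281.2, 146.3])] delta tool cm [6.22224504 9.27045627 0.0380192 ]
```

View pics/w19c.png

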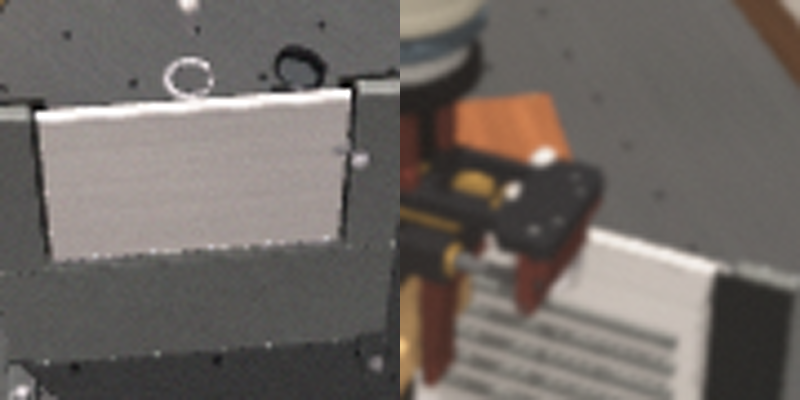

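View pics/w19.png

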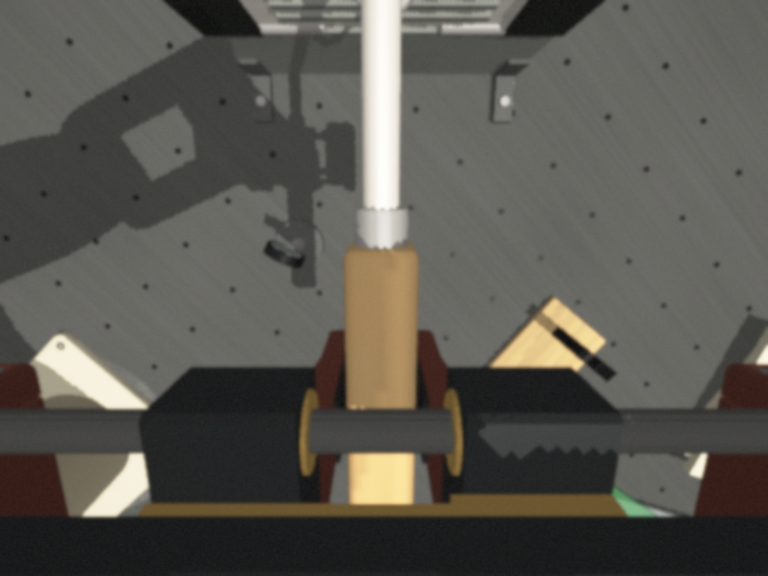

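play_rows:
  rows:
    - {"tx": -3,"ty": -1,"tz": 0,"roll": 0}
    - {"tx": -3,"ty": -3,"tz": 2,"roll": 0}
    - {"tx": 0,"ty": -3.6,"tz": 3.4,"roll": 0}
    - {"tx": 0,"ty": -3.6,"tz": 3.4,"roll": 0}
    - {"tx": 0,"ty": -3.6,"tz": 3.4,"roll": 0}

```text
time: 32.25
position: [0.4588, -0.2784, 0.3928]
orientation: [[0.001, 0.68, 0.733], [-0.0, 0.733, -0.68], [-1.0, 0.0, 0.001]]
wrist_force: [1.3, 0.6, -1.4]
finger_gap: 0.0237
```

play_rows:
  rows:
    - {"tx": 0,"ty": -3.6,"tz": 3.4,"roll": 0}
    - {"tx": 0,"ty": 0,"tz": 1,"roll": 8}
    - {"tx": 2,"ty": 0,"tz": 0,"roll": 8}
    - {"tx": 4,"ty": 0,"tz": 0,"roll": 8}
    - {"tx": 4,"ty": 0,"tz": 0,"roll": 8}

```text
time: 32.75
position: [0.467, -0.3334, 0.2917]
orientation: [[0.001, 0.967, 0.255], [-0.001, 0.255, -0.967], [-1.0, 0.001, 0.001]]
wrist_force: [0.9, -0.6, -1.9]
finger_gap: 0.0238
```

play_rows:
  rows:
    - {"tx": 4,"ty": 0,"tz": 0,"roll": 6.6}
    - {"tx": 3,"ty": 0,"tz": 0,"roll": 0}
    - {"tx": 0,"ty": 0,"tz": 0,"roll": 0}
    - {"tx": 0,"ty": 0,"tz": 0,"roll": 0}

```text
time: 33.15
position: [0.4669, -0.3331, 0.2228]
orientation: [[-0.0, 0.989, 0.149], [0.0, 0.149, -0.989], [-1.0, -0.0, -0.0]]
wrist_force: [0.6, -0.2, -1.4]
finger_gap: 0.0239
```

Run:
```python
from h import *
s=env.state(); print(s['time'],s['position'],'yaw',np.degrees(np.arctan2(s['orientation'][1][1],s['orientation'][0][1])),s['wrist_force'])
print('delta tool cm to seat',s['orientation'].T@(np.array([.4671,-.3326,.0537])-s['position'])*100)
w=optics.read_camera('wrist');save(w,'w20')
```

```text
33.15 [ 0.46694904 -0.33308426  0.22275047] yaw 8.54472912484371 [ 0.58421749 -0.16627096 -1.42474089]
delta tool cm to seat [16.90505503  0.0291971  -0.03810454]
```

View pics/w20.png

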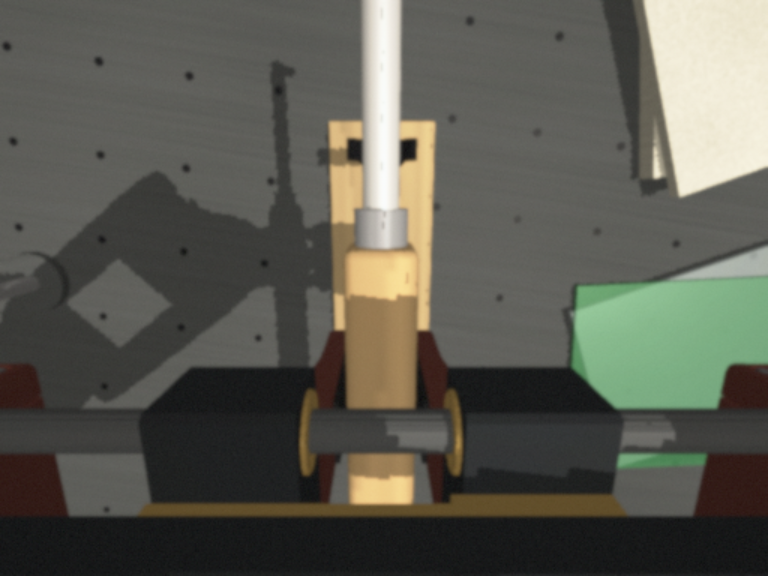

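play_rows:
  rows:
    - {"tx": 4,"ty": 0,"tz": 0,"roll": 0}
    - {"tx": 4,"ty": 0,"tz": 0,"roll": 0}
    - {"tx": 3,"ty": 0,"tz": 0,"roll": 0}
    - {"tx": 2,"ty": 0,"tz": 0,"roll": 0}
    - {"tx": 0,"ty": 0,"tz": 0,"roll": 0}

```text
time: 33.7
position: [0.4667, -0.3329, 0.0919]
orientation: [[-0.001, 0.989, 0.148], [0.001, 0.148, -0.989], [-1.0, -0.001, -0.001]]
wrist_force: [-0.9, -0.3, -1.7]
finger_gap: 0.0239
```

play_rows:
  rows:
    - {"tx": 1,"ty": 0,"tz": 0,"roll": 0}
    - {"tx": 1,"ty": 0,"tz": 0,"roll": 0}
    - {"tx": 0.9,"ty": 0,"tz": 0,"roll": 0}
    - {"tx": 0.5,"ty": 0,"tz": 0,"roll": 0}
    - {"tx": 0,"ty": 0,"tz": 0,"roll": 0}

```text
time: 34.2
position: [0.4664, -0.3327, 0.0579]
orientation: [[-0.001, 0.989, 0.148], [0.001, 0.148, -0.989], [-1.0, -0.001, -0.001]]
wrist_force: [0.4, -0.2, -1.9]
finger_gap: 0.0238
```

play_rows:
  rows:
    - {"tx": 0.2,"ty": 0,"tz": 0,"roll": 0}
    - {"tx": 0.2,"ty": 0,"tz": 0,"roll": 0}
    - {"tx": 0,"ty": 0,"tz": 0,"roll": 0}

```text
time: 34.5
position: [0.4667, -0.3329, 0.0544]
orientation: [[-0.0, 0.989, 0.148], [-0.0, 0.148, -0.989], [-1.0, -0.0, -0.0]]
wrist_force: [0.2, 0.4, -2.4]
finger_gap: 0.0239
```

play_rows:
  rows:
    - {"tx": 0.07,"ty": 0,"tz": 0,"roll": 0}
    - {"tx": 0,"ty": 0,"tz": 0,"roll": 0}

```text
time: 34.7
position: [0.4668, -0.333, 0.0538]
orientation: [[0.0, 0.989, 0.148], [-0.0, 0.148, -0.989], [-1.0, 0.0, 0.0]]
wrist_force: [-0.2, 0.5, -1.6]
finger_gap: 0.0243
```

play_rows:
  rows:
    - {"tx": 0,"ty": 0,"tz": 0,"roll": 0}
    - {"tx": 0,"ty": 0,"tz": 0,"roll": 0}
    - {"tx": 0,"ty": 0,"tz": 0,"roll": 0}
  claw: 4

```text
time: 35.0
position: [0.4669, -0.3331, 0.054]
orientation: [[0.0, 0.989, 0.148], [-0.0, 0.148, -0.989], [-1.0, 0.0, 0.0]]
wrist_force: [0.3, -0.4, -0.5]
finger_gap: 0.0397
```

play_rows:
  rows:
    - {"tx": 0,"ty": 0,"tz": 0,"roll": 0}
    - {"tx": 0,"ty": 0,"tz": 0,"roll": 0}
    - {"tx": 0,"ty": 0,"tz": 0,"roll": 0}
    - {"tx": 0,"ty": 0,"tz": 0,"roll": 0}
    - {"tx": 0,"ty": 0,"tz": 0,"roll": 0}
  claw: 8

```text
time: 35.5
position: [0.4667, -0.3329, 0.0538]
orientation: [[-0.0, 0.989, 0.148], [0.0, 0.148, -0.989], [-1.0, -0.0, -0.0]]
wrist_force: [0.2, 0.7, 0.4]
finger_gap: 0.0765
```

Run:
```python
from h import *
s=env.state(); print(s['time'],s['position'],s['wrist_force'],s['finger_gap'])
w=optics.read_camera('wrist');save(w,'w21')
```

```text
35.5 [ 0.46673488 -0.33292614  0.05375978] [0.24164123 0.70394258 0.36458786] 0.07646453646961711
```

View pics/w21.png

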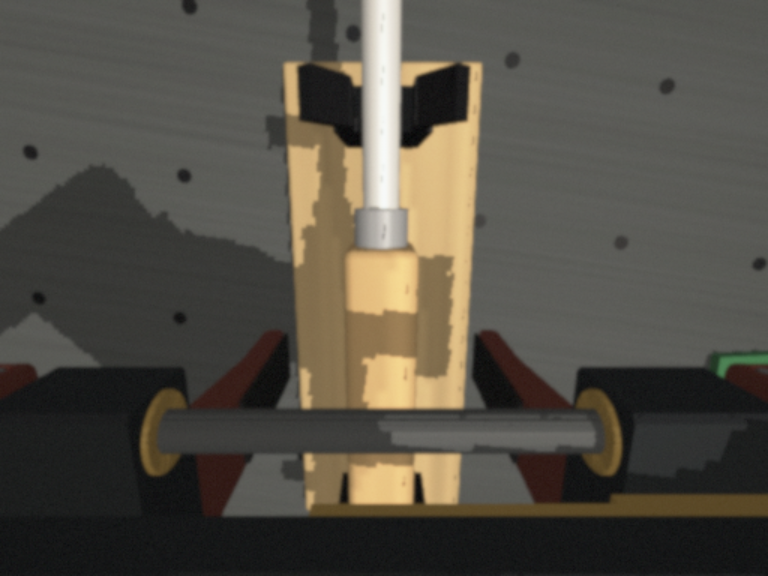

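Pole is back in the rests (shaft in the fork at (382,110)). Retreat upward and check.

play_rows:
  rows:
    - {"tx": -2,"ty": 0,"tz": 0,"roll": 0}
    - {"tx": -4,"ty": 0,"tz": 0,"roll": 0}
    - {"tx": -4,"ty": 0,"tz": 0,"roll": 0}
    - {"tx": -5,"ty": 0,"tz": 0,"roll": 0}
    - {"tx": -5,"ty": 0,"tz": 0,"roll": 0}

```text
time: 36.05
position: [0.4662, -0.3325, 0.2554]
orientation: [[-0.001, 0.989, 0.148], [0.001, 0.148, -0.989], [-1.0, -0.001, -0.001]]
wrist_force: [0.6, 0.3, -0.3]
finger_gap: 0.08
```

play_rows:
  rows:
    - {"tx": 0,"ty": -5,"tz": 0,"roll": 0}
    - {"tx": 0,"ty": -3,"tz": 0,"roll": 0}
    - {"tx": 0,"ty": 0,"tz": 0,"roll": 0}
    - {"tx": 0,"ty": 0,"tz": 0,"roll": 0}

```text
time: 36.45
position: [0.3875, -0.345, 0.2541]
orientation: [[0.001, 0.989, 0.147], [-0.0, 0.147, -0.989], [-1.0, 0.001, 0.001]]
wrist_force: [0.0, -0.3, -0.1]
finger_gap: 0.0797
```

Run:
```python
from h import *
s=env.state(); print(s['time'],s['position'],s['wrist_force'],s['finger_gap'])
w=optics.read_camera('wrist');sc=optics.read_camera('scene');sd=optics.read_camera('side')
save(w,'w22');save(sc,'sc9');save(sd,'sd9')
for q in ['pole','prong','seat','eye','lens_mount','jar','wooden_box']:
    rs=[];o=[]
    for x in (sc,sd):
        r=place_of(q,x)
        if r: rs.append(ray(x,r[0]['uv'])); o.append(np.round(r[0]['uv'],1).tolist())
    print(q,o,tri(rs) if len(rs)==2 else '')
```

```text
36.45 [ 0.3875078  -0.34501611  0.25411321] [ 0.04748204 -0.32608942 -0.09935318] 0.07973133351263506
pole [[190.1, 149.1], [268.3, 343.0]] (array([ 0.46400922, -0.32930604,  0.08110466]), [np.float64(0.004088722795308006), np.float64(0.004088722795307998)])
prong [[159.8, 183.4], [330.0, 324.6]] (array([ 0.62628945, -0.31120372,  0.05115793]), [np.float64(0.001163069377901525), np.float64(0.0011630693779017083)])
seat [[188.9, 146.4], [265.2, 346.1]] (array([ 0.45695891, -0.33823642,  0.08458743]), [np.float64(0.001139522964143456), np.float64(0.00113952296414356)])
eye [[243.8, 184.6], [264.8, 163.7]] (array([0.57224881, 0.03229449, 0.27991442]), [np.float64(0.0019531559490152213), np.float64(0.001953155949015217)])
lens_mount [[266.2, 201.3], [327.2, 324.3]] (array([ 0.53041142, -0.12791571, -0.03275865]), [np.float64(0.17480159883107713), np.float64(0.17480159883107713)])
jar [[337.1, 272.2]] 
wooden_box [[316.7, 332.1], [256.7, 160.7]] (array([ 0.67247273,  0.41318645, -0.01043603]), [np.float64(0.0010036949439793988), np.float64(0.0010036949439792987)])
```

View pics/w22.png

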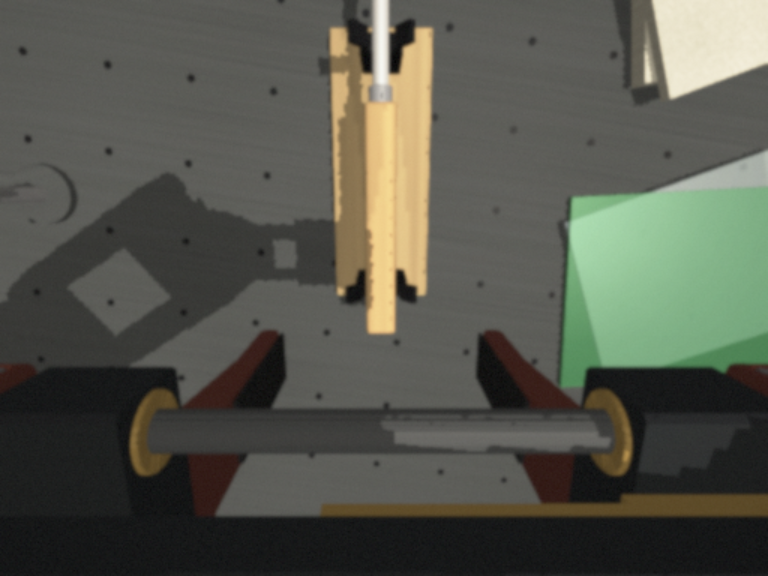

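View pics/sd9.png

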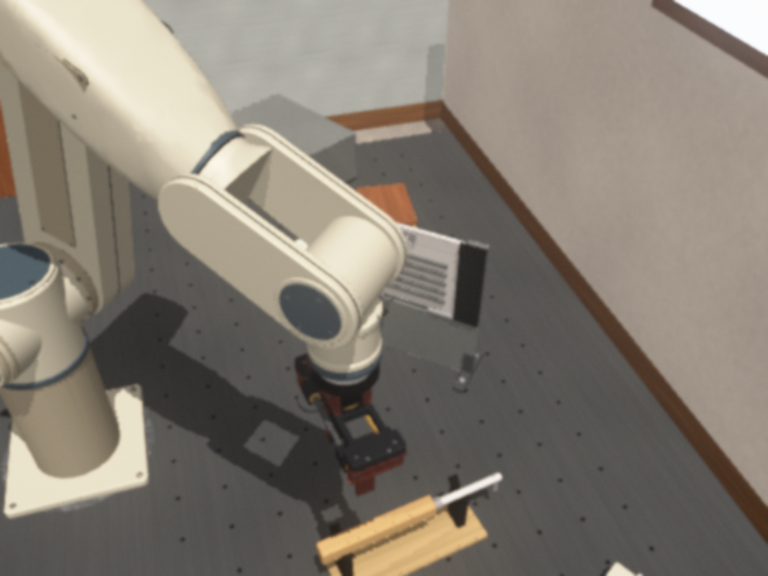

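View pics/sc9.png

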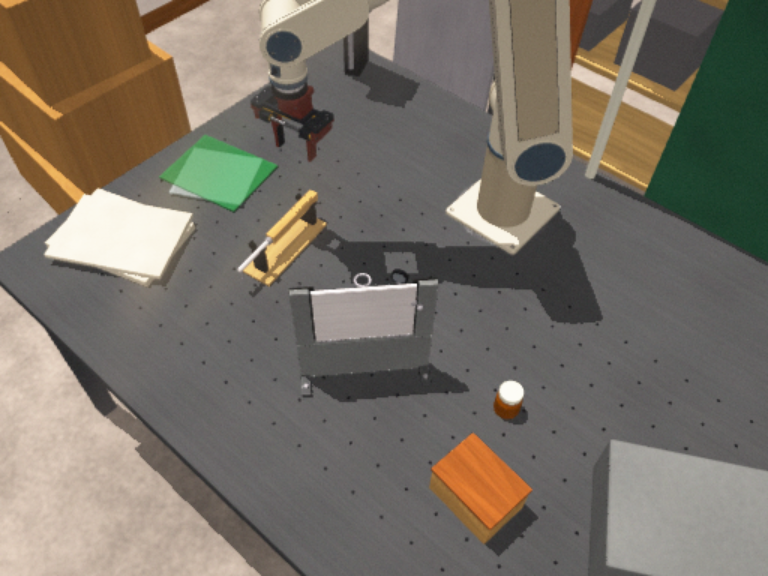

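The pole lies as it started: in the side view its prong end is at (500,478), the same as before. The flap is shut between the posts and the bystanders haven't moved, so I'm handing in.

```bash
python3 -c "
from rig import env
print(env.close_job()); print(env.state()['time'])"
```

```text
the job is handed in; nothing more can be done
None
the job is handed in; nothing more can be done
```

I took the pole from its rests, hooked it into the ring eye with the flap at about 0.6 rad, and pulled the flap past its catch onto the stop. I then unhooked, laid the pole back in its rests and handed the job in shortly after 36 s. The hand-in gave no verdict.

- **Pull:** I held about 11 N along the pull (about 12 N including the vertical part) for roughly 1 s. The highest reading was about 14 N on first meeting the stop, against the 18 N limit. These are wrist-force readings taken at the end of each move, so a brief spike between them would not show.
- **Hook in the eye:** the prong was hard to see against the grey bench. I judged its depth from the arm's pose, and the flap following the pull confirmed it was in the ring.
- **Flap:** the last camera pictures show it shut between the posts, with the eye where it should be when home.
- **Pole:** it lies in both forks with the prong down, in the same place in the picture as at the start, and the gripper is clear of it.
- **Bystanders:** the jar and wooden box have not moved in the pictures.
- **Disagreement:** the networks' side-view fix on the lens mount was wrong, so I had no good 3D position for it. In the scene view it shifted by only about 2 pixels, within detection noise.

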